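Sweep the chest lid clear, then key the sprung lock open and hold it

TASK

Hold the yellow sanding block by its grip and use it to sweep the three jarrah chips off the lid of the blue steel chest onto the bench (push them with the block, not with the fingers), then set the block down flat on the bench. Take the red-headed key from its wooden stand, push it fully home in the chest's keyhole past the sticky pins, turn it a quarter turn clockwise (seen from above) until the lock itself meets its stop (the key has some play), and finish still gripping the key and holding it turned against the lock's spring. Leave the tumbler, steel square, clipped balsa wing part, glue bottle and tin where they are.

Things in the scene. Friction and masses are not known exactly. Their poses are not given: they have to be found in the camera images.
- chest: blue steel chest fixed to the bench, 160 (x) x 220 (y) x 60 mm high, flat lid without rim at z = 60 mm; origin at the centre of its underside, under the keyhole; all four sides open for sweeping
- keyhole (a point): mouth of the key slot, flush with the lid at its middle, in a round brass plug 32 mm across. Slot 15.4 mm along this point's x by 6 mm along its y, 32 mm deep, mouth chamfered 1.5 mm. z is up. The point turns with the plug. It starts in line with the chest's axes and hidden under chip0. Two sprung, sticky pins stick out about 3.9 mm from the two short ends of the slot, 11 and 18 mm down: they give way to a push of roughly 5 to 12 N, small to and fro movements help
- plug (a joint): turn of the lock plug, rad: 0 = rest, key goes in; grows clockwise seen from above to the stop at 1.571 (quarter turn). A spring turns it back when let go; turning takes up to about 0.13 N m. The blade has play in the slot: the plug follows 0.1 to 0.25 rad behind the key, so turn the key a little beyond a quarter, until the plug meets its stop
- key: key standing blade down in the stand. Origin at its shoulder (top of the blade, bottom of the head), z up along the head. Steel blade below: 13 mm along x, 4 mm along y, 28 mm long, the last 6.5 mm a pointed tip 3 mm thick. Red plastic head above: 10 mm thick along y; a neck 20 mm wide along x from 0 to 8 mm, then 30 mm wide from 8 to 44 mm above the shoulder. Fully home, the shoulder lies on the lid. It fits either way round (half turn). 40 g
- key_stand: light wooden block 60 x 60 x 50 mm fixed to the bench, with a slot along its x in the top, 34 mm deep with 1.5 to 2 mm clearance around the blade; origin at the centre of its underside. The key's shoulder rests on its top
- sanding_block: yellow plastic sanding block lying on the bench: base 60 (x) x 130 (y) x 20 mm high, on top in its middle a raised grip 26 (x) x 90 (y) mm from 20 to 58 mm above the underside; origin at the centre of its underside; 0.16 kg
- chip0: loose jarrah offcut 28 x 24 x 16 mm high (x, y, z), 11 g, lying flat on the chest lid; origin at the centre of its underside. It covers the keyhole
- chip1: loose jarrah offcut 28 x 24 x 16 mm high (x, y, z), 11 g, lying flat on the chest lid; origin at the centre of its underside. On the chest's -x, +y side of the keyhole, within 53 mm of it
- chip2: loose jarrah offcut 28 x 24 x 16 mm high (x, y, z), 11 g, lying flat on the chest lid; origin at the centre of its underside. On the chest's -x, -y side of the keyhole, within 53 mm of it
- tumbler: empty glass tumbler, 72 mm across the rim, 100 mm high, beyond the chest; origin at the centre of its underside; leave alone
- square: steel square with a wooden stock, lying flat: stock 22 x 100 x 14 mm about the origin, blade 150 mm long to its own +x at y = +34 mm; leave alone
- wing_clip: black spring clip, base 50 x 70 x 22 mm, holding a balsa wing part 200 (x) x 6 x 55 mm upright, 83 mm high in all; origin at the centre of the underside; leave alone
- glue: white glue bottle, 52 mm across, 130 mm high; origin at the centre of the underside; leave alone
- tin: open aluminium tin, 80 mm across, 70 mm high; origin at the centre of the underside; leave alone
Not all that is in view belongs to the job. There is more than one size of the key; the one meant has the size given above.

How it is judged (in metres and radians):
On the way, in this order (a step that is already met when the one before it is completed fails the run):
1. the sanding block is held over the lid, gripped in the fingers (height (world z) of sanding_block above 0.05 m and contact force between the fingers and sanding_block above 1 N), for 0.1 s.
2. all three chips are swept off the lid and down on the bench (height (world z) of each of chip0, chip1, chip2 below 0.035 m), for 0.1 s.
3. the key is fully home in the keyhole, the lock not yet turned a quarter (z of key in the frame of keyhole between -0.004 and 0.003 m and horizontal distance between key and keyhole below 0.004 m and angle between the x axis of key and the x axis of keyhole, either way round below 0.35 rad and angle between key's own z axis and vertical below 0.15 rad and value of joint plug below 1.2 rad), for 0.1 s.
At the end, for the whole second after the job is handed in: Plug turned 1.30 rad or more and held; key home (shoulder within 3 mm of the lid, 4 mm of the keyhole centre, tilt under 0.15 rad, in line with the slot within 0.35 rad), gripped with over 2 N; chips down on the bench (origins below 35 mm); block flat and at rest on the bench (all of step 2 and value of joint plug above 1.3 rad and z of key in the frame of keyhole between -0.004 and 0.003 m and horizontal distance between key and keyhole below 0.004 m and angle between the x axis of key and the x axis of keyhole, either way round below 0.35 rad and angle between key's own z axis and vertical below 0.15 rad and contact force between the fingers and key above 2 N and height (world z) of sanding_block below 0.008 m and angle between sanding_block's own z axis and vertical below 0.1 rad and linear speed of sanding_block below 0.02 m/s); the arm keeps its last pose, push and grip.
It fails at once if the fingers touch a chip (over 0.5 N) instead of pushing it with the block (contact force between the fingers and chip0 above 0.5 N or contact force between the fingers and chip1 above 0.5 N or contact force between the fingers and chip2 above 0.5 N).
It fails at once if a bystander (tumbler, square, wing part, glue, tin) is moved over 30 mm or tipped over 0.4 rad (distance of any of tumbler, square, wing_clip, glue, tin from where it was at the start of the episode above 0.03 m or angle between any of tumbler, square, wing_clip, glue, tin's own z axis and vertical above 0.4 rad).
It also fails if it takes over 72 s, if anything falls off the work surface, if the arm or the gripper's body presses on something with over 40 N, if the wrist force passes 120 N, or if a joint passes its speed limit or range.

ROBOT

A 6-joint arm with a two-finger parallel gripper is mounted at the origin on the work surface. World frame = base frame: x ahead of the robot, y to its left, z up, the work surface at z = 0. Lengths are in m, angles in degrees, forces in N, time in s.
With the tool pointing down it reaches from about 0.375 to 0.9 m from the base axis. Payload 3.1 kg.
Tool frame: the origin (TCP) lies between the finger pads; the fingertips stand 22 mm ahead of it and the grasp point (between the pads) lies 3 mm ahead of it (bot.tip_extent is the distance from the TCP to the fingertips, in m); y points along the fingers, z is the direction in which the jaws open and shut, and the axes are right-handed (so a half turn about y gives the same grasp; the last joint's range is limited). The gripper opens to 87 mm and grips with 3 to 60 N. Pads are 19 mm wide; open, the fingers measure 117 mm over their backs; the gripper's body (75 mm by 190 mm) begins 51 mm behind the grasp point.
Start: joints at [66.95, 30.224, 82.088, -0, 67.689, -10.227], TCP at [0.139, 0.609, 0.245] pointing down, gripper open.
Joint ranges: [-176.69, 176.69], [-43.24, 126.21], [12.49, 139.97], [-82, 262], [0, 151.66], [-163.58, 163.58]. Speed limits (degrees/s): [159.86, 159.86, 180, 180, 180, 180].

INTERFACE

Orientations are given as a 3x3 rotation matrix whose columns are the frame's x, y, z axes.
In Python, from rig import bot, eyes, models gives the robot as it stands. The module is installed in compiled form; this text tells all that it offers.
- The arm moves only by the tool arm_command, never from a script. Its arguments are lists of equal length, an entry for each row: "translation": the shift along the tool's x, y, z each as a share of 0.08 m, from -1 to 1, a list of three; "rotation": the turn, a rotation vector about the tool's x, y, z each as a share of 60 degrees, from -1 to 1, a list of three; "grip": the closure, from -1 (fully open) to 1 (shut), so that 0 is half open. In form: {"translation": [[x, y, z], ...], "rotation": [[rx, ry, rz], ...], "grip": [grip, ...]}. A call has 1 to 5 rows; each row is the pose to reach, as a shift and turn from the pose commanded when the call began, along the tool's axes at that moment; what a row does not reach only later rows make up. A row lasts 1/10 s, in which the tool goes at most 50 mm and 8.59 degrees, less where a joint would pass 70% of its speed; a pose out of reach is approached as far as the arm can. A call with a number of a shift or a turn outside -1 to 1 is refused whole. A call with a gripper value outside its range is refused whole. The fingers move at their own pace and stop on an object; the grip force is fixed at half the most. Time passes only in rows, so rows that repeat a pose let the fingers close. It gives the time, the measured TCP pose, the force and the opening at its end, in the units of the state.
- bot.read_state(): the state, without advancing time (a new reading comes with each control period).
- eyes.capture(name): name is "side" or "top" or "wrist"; returns a dict with "image" (480x640x3 uint8, blue, green, red), "mtx" (3x3 intrinsics, pixels), "rvec" (rotation vector, rad) and "tvec" (3), from world to camera coordinates, as OpenCV has them; the wrist camera has in their place "hand_eye" (4x4, takes a point from camera to tool coordinates, whose origin is the TCP and whose axes are the tool frame's). Camera axes: x right, y down, z forward; pixel columns grow to the right and rows downward; lengths in m; the calibration is good to about 2 mm. A picture is of the moment at which its call begins: read the wrist's pose just before it. There is no depth.
- bot.hand_in(): hands the job in, once; it reports no verdict.
Trained networks look in the newest picture that a camera, given by its name, has taken for a name from the list of things; names that differ only in an ending like _2 or _b are one class to them, and where a whole thing is asked for, a point or a joint stands for the part that bears it (a point fixed in the world has none). Each returns a list of dicts, best first, with "conf" (0 to 1); they miss things now and then, are a little off and sometimes report something else, mostly with a low value. They report only what shows in the picture. A call takes as long as a camera call. They do not tell look-alikes from the thing itself.
- models.recognise(camera, thing): "extent" ([left, top, right, bottom] as shares, 0 to 1, of the picture: columns of its width, rows of its height, round what is visible of it).
- models.spot_point(camera, thing): "point" ([column, row] as shares, 0 to 1, of the picture: columns of its width, rows of its height: a listed point, or the origin of a listed thing).
The state is a dict: "time_s": time; "joint_positions": joint angles; "qvel": joint speeds; "tau": joint torques, N m; "position": TCP position; "tcp_rot": TCP orientation; "force": force on the tool from outside, world axes, zero at the start; "moment": the same for the moment, N m; "opening": opening from 0.0 (shut) to 1.0 (fully open).
Only numpy, scipy, OpenCV 4.12 (cv2) and the standard library are available. Lean on these libraries where they do the work, as an engineer would, in place of code of your own. Each camera call takes 0.05 s, during which the arm holds its last target. There are 200 camera calls.

## Working session

There is one attempt and no reset: what is moved stays moved. The work goes in short steps, Python scripts to look and compute and a tool call to move; the robot and the scene stay as the last step left them, time stands still between calls to the robot, and variables do not carry over. Pictures are saved under pics/ and viewed, about 8 in all and at most 12, crops included, and the job is handed in when it is done.

Besides the shell and the picture viewer there is one more tool, called after ">>>" as name(argument=value, ...), one argument or row to a line, values as JSON. arm_command: Moves the arm, as the interface text tells. Shift numbers are shares of 0.08 m and turn numbers shares of 60 degrees, none past 1 either way. Its arguments: {"type":"object","properties":{"translation":{"type":"array"},"rotation":{"type":"array"},"grip":{"type":"array"}},"required":["translation","rotation","grip"]}

```bash
mkdir -p pics; cat > h.py <<'E'
import numpy as np, cv2
from rig import bot, eyes, models
def cam(n):
    s=bot.read_state(); c=eyes.capture(n)
    K=np.array(c["mtx"],float)
    if n=="wrist":
        T=np.eye(4);T[:3,:3]=np.array(s["tcp_rot"]);T[:3,3]=s["position"]
        W=T@np.array(c["hand_eye"]); W=np.linalg.inv(W); R,t=W[:3,:3],W[:3,3]
    else:
        R=cv2.Rodrigues(np.array(c["rvec"],float))[0]; t=np.array(c["tvec"],float).ravel()
    return c["image"],K,R,t
def pix2w(K,R,t,u,v,z):
    d=R.T@np.linalg.inv(K)@np.array([u,v,1.]); o=-R.T@t
    return o+d*(z-o[2])/d[2]
def proj(K,R,t,P):
    p=K@(R@np.array(P,float)+t); return p[:2]/p[2]
def delta(P,Rm=None):
    s=bot.read_state(); R=np.array(s["tcp_rot"])
    d=R.T@(np.array(P)-np.array(s["position"]))/0.08
    return d
E
python3 - <<'E'
from h import *
np.set_printoptions(precision=4,suppress=True)
s=bot.read_state(); print(s)
zs=dict(key=.05,keyhole=.06,chip0=.06,chip1=.06,chip2=.06)
for n in ("top","side"):
    im,K,R,t=cam(n); cv2.imwrite(f"pics/{n}0.png",im)
    print(n,'campos',-R.T@t)
    for th in "chest keyhole key key_stand sanding_block chip0 chip1 chip2 tumbler square wing_clip glue tin".split():
        for d in models.spot_point(n,th)[:3]:
            u,v=d["point"][0]*640,d["point"][1]*480
            print(th,round(d["conf"],2),round(u),round(v),pix2w(K,R,t,u,v,zs.get(th,0)))
E
```

```text
{'time_s': 0.0, 'joint_positions': array([ 66.9489,  30.279 ,  82.1548,  -0.    ,  67.6895, -10.2259]), 'qvel': array([ 0.07  , -0.0902, -0.0422, -0.019 ,  0.0567,  0.0557]), 'tau': array([ -0.    , -44.0037, -17.6595,   0.0634,   0.058 ,  -0.0002]), 'position': array([0.1384, 0.6088, 0.2436]), 'tcp_rot': array([[ 0.9751, -0.0008,  0.222 ],
       [-0.222 , -0.002 ,  0.975 ],
       [-0.0004, -1.    , -0.0021]]), 'force': array([ 0.9114,  0.4401, -1.3208]), 'moment': array([ 0.0255, -0.0157, -0.0579]), 'opening': 1.0005455744647107}
top campos [0.4689 0.0149 1.5126]
chest 0.62 328 274 [ 0.5235 -0.0349  0.    ]
keyhole 0.39 326 275 [ 0.516  -0.0257  0.06  ]
key 0.68 490 305 [ 0.4345 -0.512   0.05  ]
key 0.66 228 254 [0.5761 0.2638 0.05  ]
key 0.56 217 285 [0.4847 0.2934 0.05  ]
key_stand 0.91 219 284 [0.4862 0.2961 0.    ]
sanding_block 0.59 409 299 [ 0.4484 -0.2812  0.    ]
sanding_block 0.57 489 303 [ 0.4398 -0.5253  0.    ]
chip0 0.6 338 287 [ 0.4832 -0.0636  0.06  ]
chip0 0.55 324 271 [ 0.5296 -0.0208  0.06  ]
chip0 0.45 313 282 [0.4962 0.01   0.06  ]
chip1 0.6 338 287 [ 0.4832 -0
[... 944 characters left out ...]
hip0 0.61 352 235 [ 0.5278 -0.0116  0.06  ]
chip0 0.61 361 242 [0.5031 0.0127 0.06  ]
chip0 0.43 375 228 [ 0.4728 -0.0515  0.06  ]
chip1 0.61 352 235 [ 0.5278 -0.0116  0.06  ]
chip1 0.61 361 242 [0.5031 0.0127 0.06  ]
chip1 0.43 375 228 [ 0.4728 -0.0515  0.06  ]
chip2 0.61 352 235 [ 0.5278 -0.0116  0.06  ]
chip2 0.61 361 242 [0.5031 0.0127 0.06  ]
chip2 0.43 375 228 [ 0.4728 -0.0515  0.06  ]
tumbler 0.97 247 263 [0.7832 0.0706 0.    ]
square 0.67 267 216 [ 0.7898 -0.1382  0.    ]
square 0.53 352 350 [0.4884 0.2928 0.    ]
wing_clip 0.72 270 445 [0.6017 0.5122 0.    ]
glue 0.92 347 158 [ 0.6046 -0.5197  0.    ]
tin 0.94 400 158 [ 0.4213 -0.5518  0.    ]
tin 0.45 248 264 [0.7805 0.0733 0.    ]
```

```bash
python3 - <<'E'
import cv2
a=cv2.imread("pics/top0.png");b=cv2.imread("pics/side0.png")
cv2.imwrite("pics/a.png",cv2.resize(a[165:340,110:520],(800,342),interpolation=cv2.INTER_CUBIC))
cv2.imwrite("pics/b.png",cv2.resize(b[140:480,200:480],None,fx=1.75,fy=1.75,interpolation=cv2.INTER_CUBIC))
E
```

```text
(no output)
```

View pics/a.png

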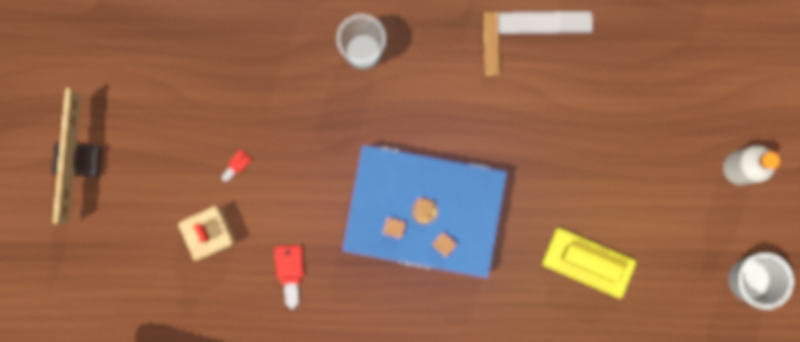

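View pics/b.png

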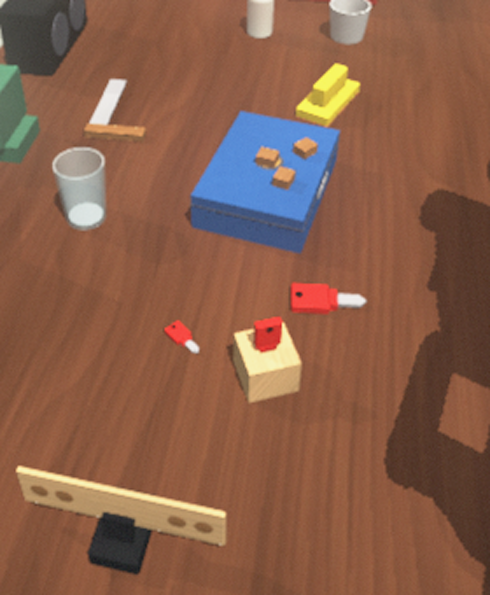

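The key candidates in the top image are the small key lying at about (230,250), the big key lying at (258,305), and the key upright in the wooden stand at (213,284). I'm choosing the one in the stand. The chips are at (338,287), (324,271) and (313,282) on the blue chest. The yellow block is at (411,300).

```bash
cat >> h.py <<'E'
from scipy.spatial.transform import Rotation as Ro
def seg(im,name):
    h=cv2.cvtColor(im,cv2.COLOR_BGR2HSV)
    lo,hi={"blue":((100,120,60),(118,255,255)),"yellow":((24,150,90),(34,255,255)),"red":((0,190,100),(7,255,255)),"wood":((12,60,130),(24,150,255))}[name]
    return cv2.inRange(h,lo,hi)
def quad(m,K,R,t,z,minA=20):
    cs=[c for c in cv2.findContours(m,cv2.RETR_EXTERNAL,cv2.CHAIN_APPROX_NONE)[0] if cv2.contourArea(c)>minA]
    out=[]
    for c in sorted(cs,key=cv2.contourArea)[::-1]:
        w=np.array([pix2w(K,R,t,*p[0],z)[:2] for p in c],np.float32)
        out.append((cv2.minAreaRect(w*1000),cv2.boundingRect(c)))
    return out
def plan(wps):
    """wps: list of (x,y,z of TCP, psi deg of tool z axis); prints per-call shares from the present measured pose"""
    s=bot.read_state(); R=np.array(s["tcp_rot"]); p=np.array(s["position"])
    psi=np.degrees(np.arctan2(R[1,2],R[0,2])); f=np.array(s['force'])
    print('t',round(s['time_s'],2),'at',p.round(4),'psi',round(psi,2),'F',f.round(1),'open',round(s['opening'],3),'q',np.round(s['joint_positions'],0))
    for x,y,z,q in wps:
        d=R.T@(np.array([x,y,z])-p)/.08
        dq=(q-psi+180)%360-180
        print('  tr',d.round(3),'ry',round(-dq/60,3))
        a=np.radians(q); zc=np.array([np.cos(a),np.sin(a),0]); yc=np.array([0,0,-1.]); 
        R=np.c_[np.cross(yc,zc),yc,zc]; p=np.array([x,y,z]); psi=q
E
python3 - <<'E'
from h import *
im,K,R,t=cam("top")
for n,z in (("blue",.06),("yellow",.0),("red",.09),("wood",.05)):
    print(n,[(tuple(np.round(r[0],1)),tuple(np.round(r[1],1)),round(r[2],1),b) for r,b in quad(seg(im,n),K,R,t,z)[:5]])
plan([])
E
```

```text
blue [((np.float64(524.8), np.float64(-31.5)), (np.float64(215.0), np.float64(155.2)), 80.2, (287, 241, 81, 64)), ((np.float64(964.6), np.float64(392.2)), (np.float64(90.5), np.float64(15.7)), 88.4, (173, 121, 31, 7)), ((np.float64(964.6), np.float64(201.8)), (np.float64(12.4), np.float64(81.1)), 1.0, (238, 123, 28, 5)), ((np.float64(941.6), np.float64(466.0)), (np.float64(12.3), np.float64(83.9)), 1.0, (149, 129, 29, 5)), ((np.float64(920.4), np.float64(357.7)), (np.float64(9.2), np.float64(77.8)), 0.9, (186, 137, 27, 4))]
yellow [((np.float64(449.5), np.float64(-289.7)), (np.float64(136.3), np.float64(65.7)), 67.5, (388, 282, 48, 36))]
red [((np.float64(553.6), np.float64(-767.4)), (np.float64(147.9), np.float64(366.3)), 89.4, (556, 203, 54, 127)), ((np.float64(548.1), np.float64(-661.9)), (np.float64(34.0), np.float64(343.8)), 90.0, (539, 208, 15, 120))]
wood [((np.float64(459.9), np.float64(-293.7)), (np.float64(179.6), np.float64(243.4)), 49.4, (383, 257, 83, 80)), ((np.float64(448.6), np.float64(749.1)), (np.float64(241.0), np.float64(62.0)), 0.9, (48, 254, 25, 84)), ((np.float64(666.7), np.float64(877.1)), (np.float64(93.1), np.float64(120.2)), 4.1, (0, 204, 42, 32)), ((np.float64(486.9), np.float64(298.8)), (np.float64(72.8), np.float64(72.0)), 25.2, (200, 269, 31, 31)), ((np.float64(-0.4), np.float64(-849.3)), (np.float64(108.4), np.float64(60.6)), 1.0, (600, 440, 23, 40))]
t 1.45 at [0.1387 0.6094 0.2446] psi 77.18 F [-0.9  0.7  0.1] open 1.0 q [ 67.  30.  82.  -0.  68. -10.]
```

```bash
python3 - <<'E'
from h import *
c=eyes.capture("wrist"); print(np.round(c["hand_eye"],3),np.round(c["mtx"],0))
plan([(.22,.545,.25,77.2),(.30,.48,.25,77.2),(.38,.41,.25,77.2),(.46,.34,.25,77.2),
(.47,.29,.25,50),(.50,.21,.25,40),(.51,.13,.25,30),(.52,.05,.25,10),(.52,-.03,.25,-9.8),(.51,-.11,.25,-9.8),(.49,-.19,.25,-22),(.45,-.27,.25,-22)])
E
```

```text
[[-0.001  0.965  0.261 -0.071]
 [-0.001 -0.261  0.965 -0.141]
 [ 1.     0.001  0.001  0.001]
 [ 0.     0.     0.     1.   ]] [[336.   0. 322.]
 [  0. 336. 240.]
 [  0.   0.   1.]]
t 1.5 at [0.1387 0.6094 0.2445] psi 77.18 F [-0.1 -0.  -0.5] open 1.002 q [ 67.  30.  82.  -0.  68. -10.]
  tr [ 1.17  -0.068 -0.559] ry -0.0
  tr [ 1.155  0.    -0.571] ry -0.0
  tr [ 1.169  0.    -0.632] ry -0.0
  tr [ 1.169  0.    -0.632] ry -0.0
  tr [ 0.26   0.    -0.582] ry 0.453
  tr [ 0.93   0.    -0.525] ry 0.167
  tr [ 0.846  0.    -0.547] ry 0.167
  tr [ 0.929  0.    -0.392] ry 0.333
  tr [ 0.985  0.    -0.174] ry 0.33
  tr [1.007 0.    0.047] ry -0.0
  tr [ 1.028  0.    -0.076] ry 0.203
  tr [ 1.114  0.    -0.089] ry 0.0
```

>>> arm_command(
  translation=[
    [0.93,0,-0.48],
    [0.93,0,-0.48],
  ],
  rotation=[
    [0,0,0],
    [0,0,0],
  ],
  grip=[-1,-1],
)

```text
time_s: 1.7
position: [0.2033, 0.5546, 0.2444]
tcp_rot: [[0.975, 0.001, 0.22], [-0.22, -0.001, 0.975], [0.001, -1.0, -0.001]]
force: [0.5, 0.5, -0.0]
opening: 1.001
```

>>> arm_command(
  translation=[
    [0.93,0,-0.48],
    [0.93,0,-0.48],
  ],
  rotation=[
    [0,0,0],
    [0,0,0],
  ],
  grip=[-1,-1],
)

```text
time_s: 1.9
position: [0.2684, 0.4998, 0.2446]
tcp_rot: [[0.975, 0.001, 0.222], [-0.222, -0.0, 0.975], [0.001, -1.0, -0.0]]
force: [0.5, 0.5, -0.3]
opening: 1.0
```

>>> arm_command(
  translation=[
    [0.93,0,-0.48],
    [0.93,0,-0.48],
  ],
  rotation=[
    [0,0,0],
    [0,0,0],
  ],
  grip=[-1,-1],
)

```text
time_s: 2.1
position: [0.3327, 0.4458, 0.2447]
tcp_rot: [[0.975, 0.001, 0.223], [-0.223, -0.0, 0.975], [0.001, -1.0, -0.0]]
force: [0.2, 0.4, -1.0]
opening: 1.002
```

>>> arm_command(
  translation=[
    [0.93,0,-0.48],
    [0.93,0,-0.48],
  ],
  rotation=[
    [0,0,0],
    [0,0,0],
  ],
  grip=[-1,-1],
)

```text
time_s: 2.3
position: [0.397, 0.3918, 0.2448]
tcp_rot: [[0.975, 0.001, 0.223], [-0.223, -0.0, 0.975], [0.001, -1.0, 0.0]]
force: [0.4, 0.2, 0.3]
opening: 1.002
```

>>> arm_command(
  translation=[
    [0.93,0,-0.48],
    [0.93,0,-0.48],
    [0.93,0,-0.48],
    [0.93,0,-0.48],
  ],
  rotation=[
    [0,0,0],
    [0,0,0],
    [0,0,0],
    [0,0,0],
  ],
  grip=[-1,-1,-1,-1],
)

```text
time_s: 2.7
position: [0.4591, 0.3391, 0.2444]
tcp_rot: [[0.975, -0.001, 0.224], [-0.224, 0.0, 0.975], [-0.001, -1.0, 0.0]]
force: [-0.1, 0.1, 0.2]
opening: 0.999
```

```bash
python3 - <<'E'
from h import *
im,K,R,t=cam("wrist"); cv2.imwrite("pics/w1.png",im)
for th in ("key","key_stand"):
    for d in models.spot_point("wrist",th)[:3]:
        u,v=d["point"][0]*640,d["point"][1]*480
        print(th,round(d["conf"],2),round(u),round(v),pix2w(K,R,t,u,v,.05 if th=="key" else 0).round(4))
plan([])
E
```

```text
key 0.95 292 255 [0.4873 0.3013 0.05  ]
key 0.74 172 207 [0.412 0.196 0.05 ]
key 0.5 292 324 [0.5655 0.2821 0.05  ]
key_stand 0.77 297 247 [0.4934 0.3014 0.    ]
t 2.85 at [0.4576 0.3403 0.2445] psi 77.26 F [-0.7 -0.5  0.2] open 0.999 q [ 25.  26.  90.   0.  64. -52.]
```

View pics/w1.png

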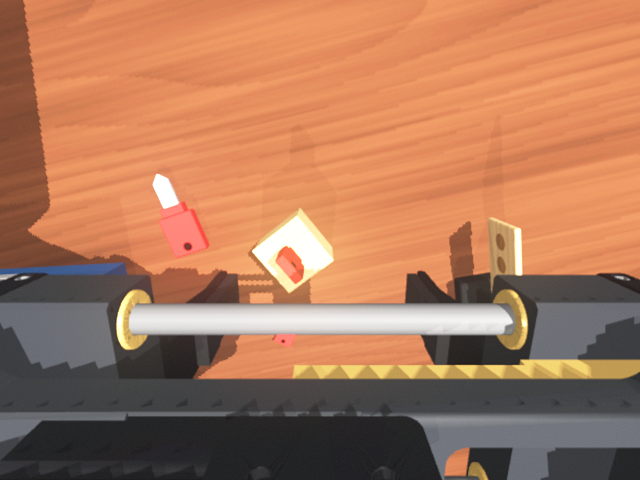

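Wrist picture 3 shows the key upright in the stand at about (290,262). The big key lies at (180,220) and a small one at (285,340). Now on to the block.

```bash
python3 - <<'E'
from h import *
plan([(.51,.275,.25,52),(.54,.2,.25,27),(.55,.12,.25,2),(.55,.04,.25,-22.5),(.53,-.04,.25,-22.5),(.50,-.11,.25,-22.5),(.47,-.18,.25,-22.5),(.445,-.25,.25,-22.5)])
E
```

```text
t 2.85 at [0.4576 0.3403 0.2445] psi 77.26 F [-0.7 -0.5  0.2] open 0.999 q [ 25.  26.  90.   0.  64. -52.]
  tr [ 0.819 -0.07  -0.652] ry 0.421
  tr [ 0.873  0.    -0.508] ry 0.417
  tr [ 0.948  0.    -0.343] ry 0.417
  tr [ 0.999  0.    -0.035] ry 0.408
  tr [1.02  0.    0.152] ry -0.0
  tr [ 0.952  0.    -0.012] ry -0.0
  tr [ 0.952  0.    -0.012] ry -0.0
  tr [0.928 0.    0.046] ry -0.0
```

>>> arm_command(
  translation=[
    [0.82,-0.07,-0.65],
    [0.82,-0.07,-0.65],
    [0.82,-0.07,-0.65],
  ],
  rotation=[
    [0,0.42,0],
    [0,0.42,0],
    [0,0.42,0],
  ],
  grip=[-1,-1,-1],
)

```text
time_s: 3.15
position: [0.5135, 0.2729, 0.2507]
tcp_rot: [[0.783, 0.003, 0.622], [-0.622, -0.001, 0.783], [0.003, -1.0, 0.001]]
force: [0.1, -0.5, -0.2]
opening: 0.998
```

>>> arm_command(
  translation=[
    [0.87,0,-0.51],
    [0.87,0,-0.51],
    [0.87,0,-0.51],
  ],
  rotation=[
    [0,0.42,0],
    [0,0.42,0],
    [0,0.42,0],
  ],
  grip=[-1,-1,-1],
)

```text
time_s: 3.45
position: [0.5419, 0.1974, 0.2503]
tcp_rot: [[0.444, 0.001, 0.896], [-0.896, -0.001, 0.444], [0.002, -1.0, 0.0]]
force: [-0.3, 0.1, 0.1]
opening: 0.999
```

>>> arm_command(
  translation=[
    [0.95,0,-0.34],
    [0.95,0,-0.34],
    [0.95,0,-0.34],
  ],
  rotation=[
    [0,0.42,0],
    [0,0.42,0],
    [0,0.42,0],
  ],
  grip=[-1,-1,-1],
)

```text
time_s: 3.75
position: [0.5509, 0.1173, 0.2503]
tcp_rot: [[0.02, 0.0, 1.0], [-1.0, -0.001, 0.02], [0.001, -1.0, 0.0]]
force: [-0.1, 0.2, 0.5]
opening: 1.001
```

>>> arm_command(
  translation=[
    [1,0,-0.04],
    [1,0,-0.04],
    [1,0,-0.04],
  ],
  rotation=[
    [0,0.4,0],
    [0,0.4,0],
    [0,0.4,0],
  ],
  grip=[-1,-1,-1],
)

```text
time_s: 4.05
position: [0.5497, 0.0373, 0.2503]
tcp_rot: [[-0.388, 0.0, 0.922], [-0.922, -0.001, -0.388], [0.001, -1.0, 0.001]]
force: [0.5, 0.6, -0.3]
opening: 1.001
```

>>> arm_command(
  translation=[
    [1,0,0.14],
    [1,0,0.14],
    [1,0,0.14],
  ],
  rotation=[
    [0,0,0],
    [0,0,0],
    [0,0,0],
  ],
  grip=[-1,-1,-1],
)

```text
time_s: 4.35
position: [0.5289, -0.0406, 0.2502]
tcp_rot: [[-0.383, -0.001, 0.924], [-0.924, -0.001, -0.383], [0.001, -1.0, -0.0]]
force: [0.3, -0.2, -0.4]
opening: 0.998
```

>>> arm_command(
  translation=[
    [0.95,0,0],
    [0.95,0,0],
  ],
  rotation=[
    [0,0,0],
    [0,0,0],
  ],
  grip=[-1,-1],
)

```text
time_s: 4.55
position: [0.5002, -0.1089, 0.2502]
tcp_rot: [[-0.379, -0.0, 0.925], [-0.925, -0.0, -0.379], [0.0, -1.0, -0.0]]
force: [0.2, -0.5, -0.4]
opening: 1.001
```

>>> arm_command(
  translation=[
    [0.95,0,0],
    [0.95,0,0],
  ],
  rotation=[
    [0,0,0],
    [0,0,0],
  ],
  grip=[-1,-1],
)

```text
time_s: 4.75
position: [0.4714, -0.1801, 0.2504]
tcp_rot: [[-0.38, 0.0, 0.925], [-0.925, -0.001, -0.38], [0.001, -1.0, 0.001]]
force: [0.6, -1.0, 0.6]
opening: 1.004
```

>>> arm_command(
  translation=[
    [0.93,0,0.05],
    [0.93,0,0.05],
    [0.93,0,0.05],
    [0.93,0,0.05],
  ],
  rotation=[
    [0,0,0],
    [0,0,0],
    [0,0,0],
    [0,0,0],
  ],
  grip=[-1,-1,-1,-1],
)

```text
time_s: 5.15
position: [0.4474, -0.2485, 0.2501]
tcp_rot: [[-0.381, 0.0, 0.925], [-0.925, 0.001, -0.381], [-0.001, -1.0, -0.0]]
force: [-0.6, 0.9, -0.3]
opening: 1.0
```

```bash
python3 - <<'E'
from h import *
im,K,R,t=cam("wrist"); cv2.imwrite("pics/w2.png",im)
print([(tuple(np.round(r[0],1)),tuple(np.round(r[1],1)),round(r[2],1),b) for r,b in quad(seg(im,"yellow"),K,R,t,.02)[:3]])
plan([])
E
```

```text
[((np.float64(454.4), np.float64(-278.3)), (np.float64(76.5), np.float64(29.4)), 67.6, (324, 204, 27, 66)), ((np.float64(453.8), np.float64(-234.6)), (np.float64(87.3), np.float64(43.4)), 25.0, (310, 185, 54, 59))]
t 5.2 at [ 0.4474 -0.248   0.2501] psi -22.34 F [-0.7  0.4 -0.6] open 1.0 q [-42.  21.  98.   0.  61. -19.]
```

View pics/w2.png

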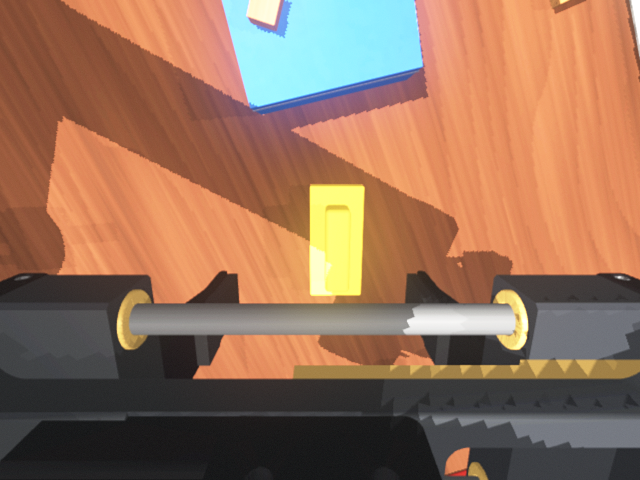

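Wrist picture 4 shows the yellow block aligned with the tool. Its base corners are at about (310,184), (364,184), (361,295) and (310,295), and the top edge of the grip is at (325..349,206).

```bash
python3 - <<'E'
from h import *
im,K,R,t=cam("wrist")
c=[pix2w(K,R,t,u,v,.02) for u,v in((310,184),(364,184),(361,295),(310,295))]
m=np.mean(c,0); print(np.round(c,4),m, np.degrees(np.arctan2(*(c[0]-c[3])[1::-1])))
h=cv2.cvtColor(im,cv2.COLOR_BGR2HSV); mm=cv2.inRange(h,(22,120,80),(38,255,255))
n,l,st,_=cv2.connectedComponentsWithStats(mm); i=1+np.argmax(st[1:,4]); print(st[i])
print([(tuple(np.round(r[0],1)),tuple(np.round(r[1],1)),round(r[2],1),b) for r,b in quad(mm[:300],K,R,t,.02)[:2]])
x,y=m[:2]
plan([(x,y,.20,-22.4),(x,y,.125,-22.4),(x,y,.048,-22.4)])
E
```

```text
[[ 0.4494 -0.2105  0.02  ]
 [ 0.504  -0.2329  0.02  ]
 [ 0.4548 -0.3547  0.02  ]
 [ 0.3985 -0.3316  0.02  ]] [ 0.45167279 -0.28245623  0.02      ] 67.1862969763263
[ 310  185   55  112 5044]
[((np.float64(451.2), np.float64(-283.5)), (np.float64(131.7), np.float64(60.0)), 67.5, (310, 185, 55, 112)), ((np.float64(615.7), np.float64(-420.7)), (np.float64(10.3), np.float64(24.7)), 67.7, (496, 291, 22, 9))]
t 5.25 at [ 0.4475 -0.2478  0.2501] psi -22.3 F [0.6 0.2 1. ] open 1.0 q [-42.  21.  98.   0.  61. -19.]
  tr [0.382 0.625 0.213] ry 0.002
  tr [0.    0.938 0.   ] ry -0.0
  tr [0.    0.962 0.   ] ry -0.0
```

>>> arm_command(
  translation=[
    [0.39,0.63,0.21],
    [0.39,0.63,0.21],
  ],
  rotation=[
    [0,0,0],
    [0,0,0],
  ],
  grip=[-1,-1],
)

```text
time_s: 5.45
position: [0.4507, -0.2842, 0.1973]
tcp_rot: [[-0.38, -0.002, 0.925], [-0.925, 0.002, -0.38], [-0.001, -1.0, -0.003]]
force: [0.3, 1.4, 0.1]
opening: 1.0
```

>>> arm_command(
  translation=[
    [0,0.94,0],
    [0,0.94,0],
  ],
  rotation=[
    [0,0,0],
    [0,0,0],
  ],
  grip=[-1,-1],
)

```text
time_s: 5.65
position: [0.4501, -0.2828, 0.1223]
tcp_rot: [[-0.38, -0.003, 0.925], [-0.925, 0.003, -0.38], [-0.002, -1.0, -0.004]]
force: [-0.8, 1.1, -0.2]
opening: 1.002
```

>>> arm_command(
  translation=[
    [0,0.5,0],
    [0,0.97,0],
    [0,0.97,0],
    [0,0.97,0],
  ],
  rotation=[
    [0,0,0],
    [0,0,0],
    [0,0,0],
    [0,0,0],
  ],
  grip=[-1,-1,-1,-1],
)

```text
time_s: 6.05
position: [0.4509, -0.2839, 0.047]
tcp_rot: [[-0.38, -0.001, 0.925], [-0.925, 0.001, -0.38], [-0.001, -1.0, -0.002]]
force: [0.8, -0.1, 0.6]
opening: 0.999
```

>>> arm_command(
  translation=[
    [0,0,0],
    [0,0,0],
    [0,0,0],
    [0,0,0],
    [0,0,0],
  ],
  rotation=[
    [0,0,0],
    [0,0,0],
    [0,0,0],
    [0,0,0],
    [0,0,0],
  ],
  grip=[1,1,1,1,1],
)

```text
time_s: 6.55
position: [0.4509, -0.2854, 0.0477]
tcp_rot: [[-0.382, 0.001, 0.924], [-0.924, -0.001, -0.382], [0.0, -1.0, 0.001]]
force: [0.9, -0.0, -1.1]
opening: 0.632
```

>>> arm_command(
  translation=[
    [0,0,0],
    [0,0,0],
    [0,0,0],
    [0,0,0],
    [0,0,0],
  ],
  rotation=[
    [0,0,0],
    [0,0,0],
    [0,0,0],
    [0,0,0],
    [0,0,0],
  ],
  grip=[1,1,1,1,1],
)

```text
time_s: 7.05
position: [0.4506, -0.285, 0.0468]
tcp_rot: [[-0.381, -0.0, 0.924], [-0.924, 0.0, -0.381], [-0.0, -1.0, -0.0]]
force: [-1.3, -0.3, 0.5]
opening: 0.299
```

```bash
python3 - <<'E'
from h import *
plan([(.47,-.24,.12,-22.4),(.505,-.19,.18,-22.4),(.53,-.13,.19,-10.2),(.565,-.065,.18,-9.8),(.584,-.041,.12,-9.8),(.584,-.041,.1085,-9.8)])
E
```

```text
t 7.05 at [ 0.4506 -0.285   0.0468] psi -22.42 F [-1.3 -0.3  0.5] open 0.299 q [-44.  41. 103.  -0.  35. -22.]
  tr [-0.613 -0.914  0.01 ] ry -0.0
  tr [-0.745 -0.75   0.166] ry -0.0
  tr [-0.812 -0.125  0.003] ry -0.203
  tr [-0.877  0.125  0.287] ry -0.007
  tr [-0.336  0.75   0.183] ry -0.0
  tr [0.    0.144 0.   ] ry -0.0
```

>>> arm_command(
  translation=[
    [0,-0.3,0],
    [-0.3,-0.9,0],
    [-0.61,-0.91,0],
    [-0.61,-0.91,0],
  ],
  rotation=[
    [0,0,0],
    [0,0,0],
    [0,0,0],
    [0,0,0],
  ],
  grip=[1,1,1,1],
)

```text
time_s: 7.45
position: [0.47, -0.2378, 0.1211]
tcp_rot: [[-0.379, 0.001, 0.925], [-0.925, -0.0, -0.379], [-0.0, -1.0, 0.001]]
force: [-0.4, 0.5, -1.5]
opening: 0.292
```

>>> arm_command(
  translation=[
    [-0.37,-0.38,0.08],
    [-0.74,-0.75,0.16],
    [-0.74,-0.75,0.16],
  ],
  rotation=[
    [0,0,0],
    [0,0,0],
    [0,0,0],
  ],
  grip=[1,1,1],
)

```text
time_s: 7.75
position: [0.5069, -0.1893, 0.1825]
tcp_rot: [[-0.378, 0.007, 0.926], [-0.926, -0.003, -0.378], [0.0, -1.0, 0.007]]
force: [0.0, -0.7, -1.6]
opening: 0.296
```

>>> arm_command(
  translation=[
    [-0.4,-0.06,0],
    [-0.81,-0.12,0],
    [-0.81,-0.12,0],
  ],
  rotation=[
    [0,-0.1,0],
    [0,-0.2,0],
    [0,-0.2,0],
  ],
  grip=[1,1,1],
)

```text
time_s: 8.05
position: [0.5284, -0.1279, 0.1885]
tcp_rot: [[-0.177, -0.001, 0.984], [-0.984, 0.002, -0.177], [-0.001, -1.0, -0.002]]
force: [-1.0, -0.5, -1.3]
opening: 0.296
```

>>> arm_command(
  translation=[
    [-0.44,0,0.14],
    [-0.88,0,0.29],
    [-0.88,0,0.29],
    [-0.88,0,0.29],
  ],
  rotation=[
    [0,0,0],
    [0,0,0],
    [0,0,0],
    [0,0,0],
  ],
  grip=[1,1,1,1],
)

```text
time_s: 8.45
position: [0.5631, -0.0656, 0.188]
tcp_rot: [[-0.18, -0.003, 0.984], [-0.984, -0.0, -0.18], [0.001, -1.0, -0.003]]
force: [-0.5, 0.5, -1.3]
opening: 0.297
```

```bash
python3 - <<'E'
from h import *
im,K,R,t=cam("wrist"); cv2.imwrite("pics/w3.png",im)
plan([(.584,-.041,.14,-9.8),(.584,-.041,.109,-9.8)])
for d in models.spot_point("wrist","chip1")[:4]:
    u,v=d["point"][0]*640,d["point"][1]*480
    print(round(d["conf"],2),round(u),round(v),pix2w(K,R,t,u,v,.06).round(4))
print([(tuple(np.round(r[0],1)),tuple(np.round(r[1],1)),round(r[2],1),b) for r,b in quad(seg(im,"blue"),K,R,t,.06)[:3]])
E
```

```text
t 8.5 at [ 0.5629 -0.0662  0.1882] psi -10.44 F [-0.2 -0.5 -1.8] open 0.294 q [-18.  30.  94.  -0.  57.  -7.]
  tr [-0.357  0.601  0.203] ry -0.011
  tr [0.    0.388 0.   ] ry -0.0
0.89 215 250 [ 0.4742 -0.0589  0.06  ]
0.83 269 199 [ 0.5281 -0.0259  0.06  ]
0.64 219 151 [0.498  0.0174 0.06  ]
[((np.float64(529.6), np.float64(-4.0)), (np.float64(170.9), np.float64(160.0)), 80.2, (148, 50, 223, 225))]
```

View pics/w3.png

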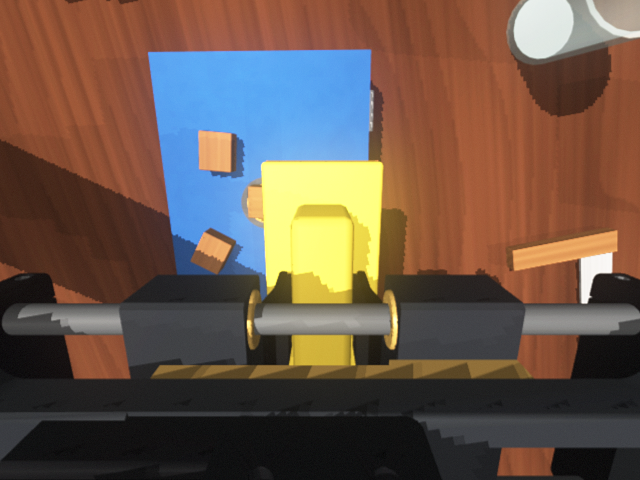

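Wrist picture 5 shows the chips at (215,250), (258,202, on the brass plug) and (217,152). The block is held over the lid to their right. The chest centre is about (0.525,-0.029) with yaw -9.8.

>>> arm_command(
  translation=[
    [-0.2,0.2,0.3],
    [-0.38,0.5,0.21],
    [-0.38,0.6,0.21],
    [-0.38,0.6,0.21],
  ],
  rotation=[
    [0,0,0],
    [0,-0.01,0],
    [0,-0.01,0],
    [0,-0.01,0],
  ],
  grip=[1,1,1,1],
)

```text
time_s: 8.95
position: [0.584, -0.0392, 0.1397]
tcp_rot: [[-0.171, -0.005, 0.985], [-0.985, 0.001, -0.171], [0.0, -1.0, -0.005]]
force: [-0.4, -0.3, -2.0]
opening: 0.298
```

>>> arm_command(
  translation=[
    [0,0.2,0],
    [0,0.37,0],
    [0,0.37,0],
    [0,0.37,0],
  ],
  rotation=[
    [0,0,0],
    [0,0,0],
    [0,0,0],
    [0,0,0],
  ],
  grip=[1,1,1,1],
)

```text
time_s: 9.35
position: [0.5859, -0.039, 0.1119]
tcp_rot: [[-0.171, -0.0, 0.985], [-0.985, -0.0, -0.171], [0.0, -1.0, -0.0]]
force: [0.1, 0.6, -1.2]
opening: 0.299
```

>>> arm_command(
  translation=[
    [0,0.02,-0.13],
    [0,0.02,-0.26],
    [0,0.02,-0.39],
    [0,0.02,-0.52],
    [0,0.02,-0.65],
  ],
  rotation=[
    [0,0,0],
    [0,0,0],
    [0,0,0],
    [0,0,0],
    [0,0,0],
  ],
  grip=[1,1,1,1,1],
)

```text
time_s: 9.85
position: [0.5337, -0.0292, 0.1104]
tcp_rot: [[-0.17, 0.0, 0.985], [-0.985, -0.0, -0.17], [0.0, -1.0, 0.0]]
force: [0.1, -0.1, -1.3]
opening: 0.298
```

>>> arm_command(
  translation=[
    [0,0,-0.13],
    [0,0,-0.26],
    [0,0,-0.39],
    [0,0,-0.52],
    [0,0,-0.65],
  ],
  rotation=[
    [0,0,0],
    [0,0,0],
    [0,0,0],
    [0,0,0],
    [0,0,0],
  ],
  grip=[1,1,1,1,1],
)

```text
time_s: 10.35
position: [0.4828, -0.0205, 0.1102]
tcp_rot: [[-0.171, 0.0, 0.985], [-0.985, -0.0, -0.171], [0.0, -1.0, 0.0]]
force: [1.2, 0.7, -1.7]
opening: 0.295
```

>>> arm_command(
  translation=[
    [0,0,-0.13],
    [0,0,-0.26],
    [0,0,-0.39],
    [0,0,-0.5],
    [0,0,-0.5],
  ],
  rotation=[
    [0,0,0],
    [0,0,0],
    [0,0,0],
    [0,0,0],
    [0,0,0],
  ],
  grip=[1,1,1,1,1],
)

```text
time_s: 10.85
position: [0.4421, -0.0132, 0.11]
tcp_rot: [[-0.171, -0.003, 0.985], [-0.985, 0.001, -0.171], [-0.0, -1.0, -0.003]]
force: [0.1, -0.0, -1.6]
opening: 0.298
```

```bash
python3 - <<'E'
from h import *
im,K,R,t=cam("side"); cv2.imwrite("pics/s1.png",cv2.resize(im[150:350,250:490],None,fx=2.5,fy=2.5))
plan([])
for d in models.spot_point("side","chip1")[:4]:
    u,v=d["point"][0]*640,d["point"][1]*480
    print(round(d["conf"],2),round(u),round(v),pix2w(K,R,t,u,v,.0).round(4))
E
```

```text
t 10.9 at [ 0.4435 -0.0136  0.1102] psi -9.83 F [-0.5 -0.1 -1.4] open 0.295 q [-16.  31. 115.   0.  35.  -6.]
0.71 395 263 [0.4125 0.0095 0.    ]
0.46 402 244 [ 0.399  -0.0694  0.    ]
0.42 389 255 [ 0.4307 -0.0216  0.    ]
```

View pics/s1.png

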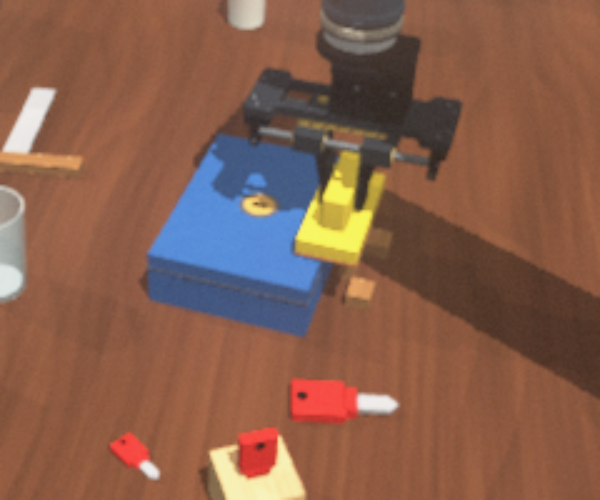

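Picture 6 shows the lid clear, with the brass plug at (259,205) in the crop and chips on the bench at (360,290) and (378,240). The detector places the third one down beside the chest. Now I'll set the block down.

```bash
python3 - <<'E'
from h import *
plan([(.447,-.05,.16,-9.8),(.45,-.125,.17,-9.8),(.455,-.20,.17,-9.8),(.46,-.24,.11,-9.8),(.46,-.24,.0475,-9.8)])
E
```

```text
t 10.95 at [ 0.4444 -0.0139  0.1103] psi -9.83 F [-0.5 -0.1 -1.5] open 0.297 q [-16.  31. 114.   0.  35.  -6.]
  tr [ 0.439 -0.622  0.109] ry -0.0
  tr [ 0.917 -0.125  0.197] ry -0.0
  tr [0.913 0.    0.221] ry -0.0
  tr [0.482 0.75  0.147] ry -0.0
  tr [0.    0.781 0.   ] ry -0.0
```

>>> arm_command(
  translation=[
    [0,-0.5,0],
    [0.44,-0.62,0.11],
    [0.44,-0.62,0.11],
  ],
  rotation=[
    [0,0,0],
    [0,0,0],
    [0,0,0],
  ],
  grip=[1,1,1],
)

```text
time_s: 11.25
position: [0.4508, -0.0536, 0.1617]
tcp_rot: [[-0.173, 0.009, 0.985], [-0.985, -0.004, -0.173], [0.003, -1.0, 0.009]]
force: [1.8, 0.1, -1.4]
opening: 0.292
```

>>> arm_command(
  translation=[
    [0.46,-0.06,0.1],
    [0.92,-0.12,0.2],
    [0.92,-0.12,0.2],
  ],
  rotation=[
    [0,0,0],
    [0,0,0],
    [0,0,0],
  ],
  grip=[1,1,1],
)

```text
time_s: 11.55
position: [0.4528, -0.13, 0.1701]
tcp_rot: [[-0.175, 0.006, 0.985], [-0.985, -0.004, -0.175], [0.003, -1.0, 0.006]]
force: [-0.0, 0.1, -0.9]
opening: 0.298
```

>>> arm_command(
  translation=[
    [0.46,0,0.11],
    [0.91,0,0.22],
    [0.91,0,0.22],
  ],
  rotation=[
    [0,0,0],
    [0,0,0],
    [0,0,0],
  ],
  grip=[1,1,1],
)

```text
time_s: 11.85
position: [0.4571, -0.2045, 0.1695]
tcp_rot: [[-0.174, 0.004, 0.985], [-0.985, -0.004, -0.174], [0.003, -1.0, 0.005]]
force: [0.0, 0.1, -1.6]
opening: 0.298
```

>>> arm_command(
  translation=[
    [0.3,0.35,0.1],
    [0.48,0.75,0.15],
    [0.48,0.75,0.15],
    [0.48,0.75,0.15],
  ],
  rotation=[
    [0,0,0],
    [0,0,0],
    [0,0,0],
    [0,0,0],
  ],
  grip=[1,1,1,1],
)

```text
time_s: 12.25
position: [0.4594, -0.2384, 0.1086]
tcp_rot: [[-0.171, -0.003, 0.985], [-0.985, 0.003, -0.171], [-0.002, -1.0, -0.003]]
force: [-1.0, 0.5, -0.9]
opening: 0.295
```

>>> arm_command(
  translation=[
    [0,0.3,0],
    [0,0.55,0],
    [0,0.7,0],
    [0,0.75,0],
    [0,0.75,0],
  ],
  rotation=[
    [0,0,0],
    [0,0,0],
    [0,0,0],
    [0,0,0],
    [0,0,0],
  ],
  grip=[1,1,1,1,1],
)

```text
time_s: 12.75
position: [0.4604, -0.2394, 0.0497]
tcp_rot: [[-0.17, 0.0, 0.985], [-0.985, -0.0, -0.17], [-0.0, -1.0, 0.0]]
force: [0.4, 0.2, -2.0]
opening: 0.298
```

>>> arm_command(
  translation=[
    [0,0.02,0],
    [0,0.04,0],
    [0,0.04,0],
  ],
  rotation=[
    [0,0,0],
    [0,0,0],
    [0,0,0],
  ],
  grip=[1,1,1],
)

```text
time_s: 13.05
position: [0.4607, -0.2402, 0.0469]
tcp_rot: [[-0.171, 0.001, 0.985], [-0.985, -0.001, -0.171], [0.001, -1.0, 0.002]]
force: [0.1, -0.0, 1.7]
opening: 0.297
```

>>> arm_command(
  translation=[
    [0,0,0],
    [0,0,0],
    [0,0,0],
    [0,0,0],
  ],
  rotation=[
    [0,0,0],
    [0,0,0],
    [0,0,0],
    [0,0,0],
  ],
  grip=[0,0,0,0],
)

```text
time_s: 13.45
position: [0.4601, -0.2398, 0.0461]
tcp_rot: [[-0.171, -0.0, 0.985], [-0.985, 0.0, -0.171], [-0.0, -1.0, -0.0]]
force: [0.3, -0.1, -0.7]
opening: 0.486
```

>>> arm_command(
  translation=[
    [0,-0.1,0],
    [0,-0.5,0],
    [0,-1,0],
    [0,-1,0],
  ],
  rotation=[
    [0,0,0],
    [0,0,0],
    [0,0,0],
    [0,0,0],
  ],
  grip=[0,0,0,0],
)

```text
time_s: 13.85
position: [0.4627, -0.2418, 0.1308]
tcp_rot: [[-0.17, 0.008, 0.985], [-0.985, -0.006, -0.17], [0.005, -1.0, 0.009]]
force: [0.8, -1.0, 0.9]
opening: 0.498
```

```bash
python3 - <<'E'
from h import *
plan([(.47,-.20,.20,-9.8),(.485,-.12,.25,20),(.5,-.04,.25,50),(.505,-.035,.25,81)])
E
```

```text
t 13.85 at [ 0.4627 -0.2418  0.1308] psi -9.81 F [ 0.8 -1.   0.9] open 0.498 q [-40.  32. 103.   0.  44. -30.]
  tr [-0.526 -0.868  0.008] ry -0.0
  tr [-1.017 -0.625  0.015] ry -0.497
  tr [-0.876  0.     0.518] ry -0.5
  tr [0.008 0.    0.088] ry -0.517
```

>>> arm_command(
  translation=[
    [-0.5,-0.87,0],
    [-0.5,-0.87,0],
  ],
  rotation=[
    [0,0,0],
    [0,0,0],
  ],
  grip=[0,0],
)

```text
time_s: 14.05
position: [0.4668, -0.1996, 0.1966]
tcp_rot: [[-0.171, -0.001, 0.985], [-0.985, 0.001, -0.171], [-0.001, -1.0, -0.001]]
force: [1.3, 0.0, 0.3]
opening: 0.499
```

>>> arm_command(
  translation=[
    [-0.5,-0.2,0],
    [-1,-0.2,0],
    [-1,-0.2,0],
    [-1,-0.2,0],
  ],
  rotation=[
    [0,-0.14,0],
    [0,-0.28,0],
    [0,-0.42,0],
    [0,-0.5,0],
  ],
  grip=[0,0,0,0],
)

```text
time_s: 14.45
position: [0.4803, -0.1199, 0.2118]
tcp_rot: [[0.352, -0.0, 0.936], [-0.936, 0.0, 0.352], [-0.0, -1.0, -0.0]]
force: [-0.4, 0.9, 0.7]
opening: 0.502
```

>>> arm_command(
  translation=[
    [-0.4,0,0.25],
    [-0.88,0,0.52],
    [-0.88,0,0.52],
    [-0.88,0,0.52],
  ],
  rotation=[
    [0,-0.14,0],
    [0,-0.28,0],
    [0,-0.42,0],
    [0,-0.5,0],
  ],
  grip=[0,0,0,0],
)

```text
time_s: 14.85
position: [0.4949, -0.0395, 0.2114]
tcp_rot: [[0.773, -0.001, 0.635], [-0.635, 0.0, 0.773], [-0.001, -1.0, -0.0]]
force: [-0.4, -0.8, -0.3]
opening: 0.499
```

>>> arm_command(
  translation=[
    [0,0,0.09],
    [0,0,0.09],
    [0,0,0.09],
    [0,0,0.09],
    [0,0,0.09],
  ],
  rotation=[
    [0,-0.14,0],
    [0,-0.28,0],
    [0,-0.42,0],
    [0,-0.52,0],
    [0,-0.52,0],
  ],
  grip=[0,0,0,0,0],
)

```text
time_s: 15.35
position: [0.4996, -0.0354, 0.2114]
tcp_rot: [[0.989, -0.001, 0.15], [-0.15, 0.0, 0.989], [-0.001, -1.0, 0.0]]
force: [0.2, 0.4, -0.5]
opening: 0.504
```

```bash
python3 - <<'E'
from h import *
im,K,R,t=cam("wrist"); cv2.imwrite("pics/w4.png",im)
plan([])
for th in ("keyhole","chip0"):
  for d in models.spot_point("wrist",th)[:4]:
    u,v=d["point"][0]*640,d["point"][1]*480
    print(th,round(d["conf"],2),round(u),round(v),pix2w(K,R,t,u,v,.06 if th=="keyhole" else 0).round(4))
print([(tuple(np.round(r[0],1)),tuple(np.round(r[1],1)),round(r[2],1),b) for r,b in quad(seg(im,"blue"),K,R,t,.06)[:3]])
E
```

```text
t 15.4 at [ 0.4997 -0.0355  0.2115] psi 81.25 F [ 0.4 -0.2 -0. ] open 0.504 q [-17.  23. 102.   0.  55. -98.]
keyhole 0.98 334 255 [ 0.5239 -0.0274  0.06  ]
chip0 0.96 376 125 [0.4149 0.0323 0.    ]
chip0 0.95 290 123 [ 0.4008 -0.0519  0.    ]
chip0 0.63 338 160 [ 0.443  -0.0094  0.    ]
[((np.float64(499.2), np.float64(-78.2)), (np.float64(113.0), np.float64(126.7)), 81.4, (207, 165, 130, 138)), ((np.float64(561.8), np.float64(16.1)), (np.float64(54.0), np.float64(33.2)), 81.4, (356, 270, 58, 34)), ((np.float64(560.6), np.float64(54.9)), (np.float64(19.6), np.float64(41.6)), 29.2, (414, 274, 38, 27))]
```

View pics/w4.png

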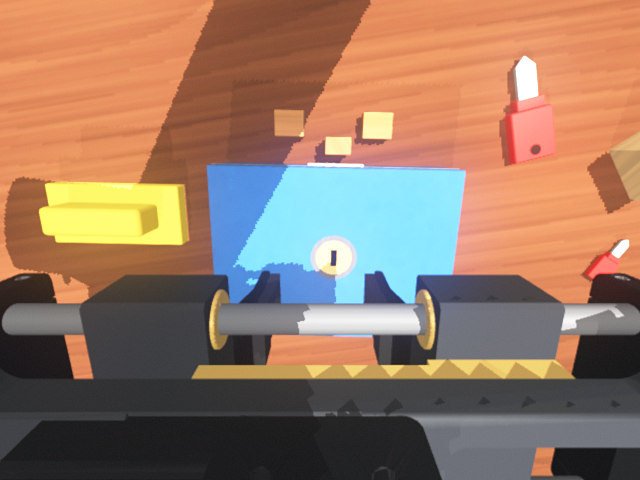

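Picture 7 (wrist) shows the three chips on the bench at (290,123), (338,146) and (377,125), and the block flat at (118,215). The keyhole is free at (334,257) with its slot vertical in the picture. Next I'll refine the keyhole and plan the trip to the key.

```bash
cat >> h.py <<'E'
def lidfit(im,K,R,t):
    h=cv2.cvtColor(im,cv2.COLOR_BGR2HSV); m=cv2.inRange(h,(15,20,120),(35,200,255))
    return h,m
E
python3 - <<'E'
from h import *
im,K,R,t=cam("wrist")
roi=im[230:285,300:370]
h=cv2.cvtColor(im,cv2.COLOR_BGR2HSV)
nb=cv2.bitwise_not(cv2.inRange(h,(95,90,40),(125,255,255)))
mask=np.zeros_like(nb); mask[232:284,302:368]=nb[232:284,302:368]
c=max(cv2.findContours(mask,cv2.RETR_EXTERNAL,cv2.CHAIN_APPROX_NONE)[0],key=cv2.contourArea)
w=np.array([pix2w(K,R,t,*p[0],.06)[:2] for p in c],np.float32)*1000
print('plug ell',cv2.fitEllipse(w))
g=cv2.cvtColor(im,cv2.COLOR_BGR2GRAY); d=np.zeros_like(g); d[240:275,320:348]=(g[240:275,320:348]<90)*255
c=max(cv2.findContours(d,cv2.RETR_EXTERNAL,cv2.CHAIN_APPROX_NONE)[0],key=cv2.contourArea)
w=np.array([pix2w(K,R,t,*p[0],.06)[:2] for p in c],np.float32)*1000
print('slot',cv2.minAreaRect(w),cv2.boundingRect(c))
a=pix2w(K,R,t,208,165,.06);b=pix2w(K,R,t,464,170,.06);print('edge',a,b,np.degrees(np.arctan2((b-a)[1],(b-a)[0])),(a+b)/2)
cv2.imwrite("pics/kh.png",cv2.resize(roi,None,fx=6,fy=6))
plan([(.49,.03,.21,81),(.475,.11,.21,81),(.46,.18,.21,100),(.455,.25,.21,110),(.46,.285,.21,115)])
E
```

```text
plug ell ((525.7439575195312, -27.94668960571289), (41.59951400756836, 42.681373596191406), 146.33375549316406)
slot ((526.4336547851562, -28.064685821533203), (2.751441240310669, 12.488873481750488), 81.76468658447266) (332, 251, 4, 14)
edge [ 0.42861739 -0.12163344  0.06      ] [0.46564802 0.0930433  0.06      ] 80.21308236344828 [ 0.4471327  -0.01429507  0.06      ]
t 15.55 at [ 0.4998 -0.0356  0.2116] psi 81.28 F [-0.3  0.6 -0.3] open 0.499 q [-17.  23. 102.   0.  55. -98.]
  tr [-0.246  0.02   0.792] ry 0.005
  tr [-0.342  0.     0.958] ry 0.0
  tr [-0.322  0.     0.835] ry -0.317
  tr [0.09  0.    0.873] ry -0.167
  tr [0.208 0.    0.39 ] ry -0.083
```

>>> arm_command(
  translation=[
    [-0.12,0,0.5],
    [-0.25,0,0.8],
  ],
  rotation=[
    [0,0,0],
    [0,0,0],
  ],
  grip=[-0.3,-0.3],
)

```text
time_s: 15.75
position: [0.49, 0.0315, 0.2117]
tcp_rot: [[0.988, 0.0, 0.153], [-0.153, 0.001, 0.988], [0.0, -1.0, 0.001]]
force: [-0.3, 0.4, 1.2]
opening: 0.599
```

>>> arm_command(
  translation=[
    [-0.2,0,0.5],
    [-0.34,0,0.96],
  ],
  rotation=[
    [0,0,0],
    [0,0,0],
  ],
  grip=[-0.3,-0.3],
)

```text
time_s: 15.95
position: [0.4735, 0.1118, 0.2117]
tcp_rot: [[0.988, -0.001, 0.152], [-0.152, 0.0, 0.988], [-0.001, -1.0, 0.0]]
force: [-0.2, 0.6, -0.1]
opening: 0.643
```

>>> arm_command(
  translation=[
    [-0.16,0,0.4],
    [-0.32,0,0.84],
    [-0.32,0,0.84],
  ],
  rotation=[
    [0,-0.12,0],
    [0,-0.24,0],
    [0,-0.32,0],
  ],
  grip=[-0.3,-0.3,-0.3],
)

```text
time_s: 16.25
position: [0.4577, 0.1845, 0.2118]
tcp_rot: [[0.982, -0.001, -0.191], [0.191, 0.001, 0.982], [-0.0, -1.0, 0.001]]
force: [0.4, -1.0, -0.5]
opening: 0.649
```

>>> arm_command(
  translation=[
    [0.05,0,0.5],
    [0.1,0,0.87],
  ],
  rotation=[
    [0,-0.1,0],
    [0,-0.17,0],
  ],
  grip=[-0.3,-0.3],
)

```text
time_s: 16.45
position: [0.4541, 0.2521, 0.2118]
tcp_rot: [[0.934, 0.0, -0.356], [0.356, 0.0, 0.934], [0.0, -1.0, 0.0]]
force: [1.6, 0.3, 0.9]
opening: 0.652
```

>>> arm_command(
  translation=[
    [0.1,0,0.2],
    [0.2,0,0.4],
    [0.2,0,0.4],
    [0.2,0,0.4],
  ],
  rotation=[
    [0,-0.08,0],
    [0,-0.08,0],
    [0,-0.08,0],
    [0,-0.08,0],
  ],
  grip=[-0.3,-0.3,-0.3,-0.3],
)

```text
time_s: 16.85
position: [0.4576, 0.2862, 0.2116]
tcp_rot: [[0.902, -0.001, -0.432], [0.432, -0.001, 0.902], [-0.001, -1.0, -0.0]]
force: [-0.0, -0.6, -0.1]
opening: 0.646
```

```bash
python3 - <<'E'
from h import *
im,K,R,t=cam("wrist"); cv2.imwrite("pics/w5.png",im)
plan([])
for th in ("key","key_stand"):
  for d in models.spot_point("wrist",th)[:3]:
    u,v=d["point"][0]*640,d["point"][1]*480
    print(th,round(d["conf"],2),round(u),round(v),pix2w(K,R,t,u,v,.05 if th=="key" else 0).round(4))
cv2.imwrite("pics/w5c.png",cv2.resize(im[150:300,220:420],None,fx=4,fy=4,interpolation=cv2.INTER_CUBIC))
E
```

```text
t 16.9 at [0.4575 0.2858 0.2115] psi 115.55 F [-0.4 -1.   0.8] open 0.65 q [ 20.  26.  96.  -0.  58. -95.]
key 0.73 321 260 [0.486  0.2996 0.05  ]
key 0.65 240 132 [0.4117 0.1869 0.05  ]
key_stand 0.79 323 248 [0.4884 0.3022 0.    ]
```

View pics/w5c.png

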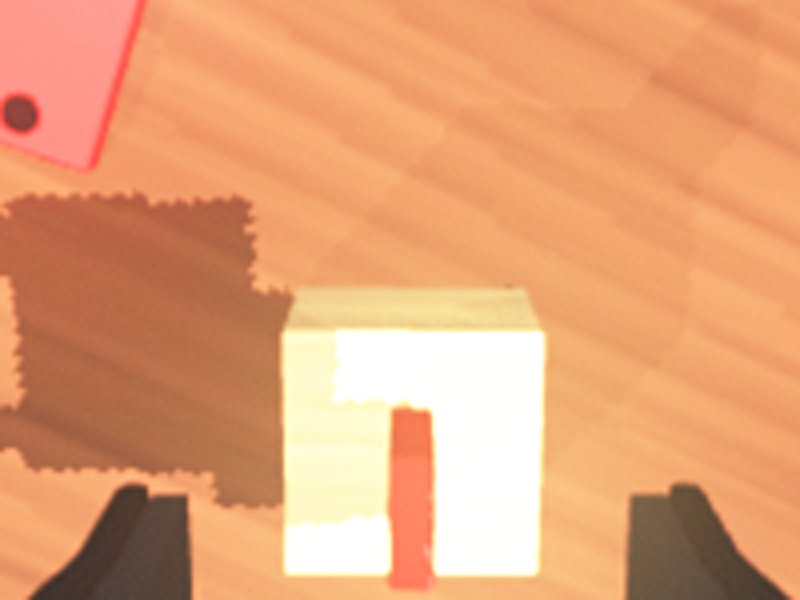

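Picture 8 (crop) shows the red key head upright at crop x 390–433, from y 408 to 587. The stand top has corners (283,330), (545,330), (540,573) and (284,573), aligned with the tool.

```bash
python3 - <<'E'
from h import *
im,K,R,t=cam("wrist")
q=[pix2w(K,R,t,220+u/4,150+v/4,.05) for u,v in((283,330),(545,330),(540,573),(284,573))]
print(np.round(q,4),np.mean(q,0),np.linalg.norm(q[0]-q[1]),np.linalg.norm(q[1]-q[2]))
for a,b in((0,1),(3,2),(3,0),(2,1)): d=q[b]-q[a]; print(np.degrees(np.arctan2(d[1],d[0])))
# head top at z=.094: top ends
for z,u,v in((.094,411,587),(.094,411,455),(.058,411,408)): print(z,pix2w(K,R,t,220+u/4,150+v/4,z))
plan([(.4875,.2995,.16,115.5),(.4875,.2995,.10,115.5)])
E
```

```text
[[0.474  0.2616 0.05  ]
 [0.4479 0.3163 0.05  ]
 [0.5026 0.3429 0.05  ]
 [0.5295 0.2868 0.05  ]] [0.4884864  0.30190988 0.05      ] 0.06063309475232348 0.06087647434399535
115.55036012142843
115.54714673888039
-155.59772397999927
-154.0576011856327
0.094 [0.50123905 0.30735103 0.094     ]
0.094 [0.47502908 0.29479513 0.094     ]
0.058 [0.47604634 0.29540295 0.058     ]
t 17.05 at [0.4578 0.2855 0.2117] psi 115.5 F [ 0.2 -0.2  0.4] open 0.653 q [ 20.  26.  96.  -0.  58. -95.]
  tr [ 0.411  0.646 -0.002] ry -0.0
  tr [0.   0.75 0.  ] ry -0.0
```

```bash
python3 - <<'E'
from h import *
plan([(.4882,.3012,.16,115.5),(.4882,.3012,.11,115.5),(.4882,.3012,.078,115.5)])
E
```

```text
t 17.05 at [0.4578 0.2855 0.2117] psi 115.5 F [ 0.2 -0.2  0.4] open 0.653 q [ 20.  26.  96.  -0.  58. -95.]
  tr [0.428 0.646 0.013] ry -0.0
  tr [0.    0.625 0.   ] ry -0.0
  tr [0.  0.4 0. ] ry -0.0
```

>>> arm_command(
  translation=[
    [0.43,0.3,0.01],
    [0.43,0.65,0.01],
    [0.43,0.65,0.01],
  ],
  rotation=[
    [0,0,0],
    [0,0,0],
    [0,0,0],
  ],
  grip=[-0.3,-0.3,-0.3],
)

```text
time_s: 17.35
position: [0.4867, 0.3004, 0.1566]
tcp_rot: [[0.903, -0.007, -0.43], [0.43, -0.003, 0.903], [-0.008, -1.0, 0.001]]
force: [-0.6, 0.1, -0.1]
opening: 0.652
```

>>> arm_command(
  translation=[
    [0,0.3,0],
    [0,0.62,0],
    [0,0.62,0],
    [0,0.62,0],
  ],
  rotation=[
    [0,0,0],
    [0,0,0],
    [0,0,0],
    [0,0,0],
  ],
  grip=[-0.3,-0.3,-0.3,-0.3],
)

```text
time_s: 17.75
position: [0.4884, 0.3016, 0.1109]
tcp_rot: [[0.902, -0.001, -0.431], [0.431, -0.0, 0.902], [-0.001, -1.0, 0.0]]
force: [0.9, 0.1, 0.3]
opening: 0.651
```

```bash
python3 - <<'E'
from h import *
plan([(.4882,.3012,.078,115.5)])
E
```

```text
t 17.75 at [0.4884 0.3016 0.1109] psi 115.55 F [0.9 0.1 0.3] open 0.651 q [ 21.  37.  96.  -0.  47. -95.]
  tr [-0.005  0.412 -0.004] ry 0.001
```

>>> arm_command(
  translation=[
    [0,0.2,0],
    [0,0.41,0],
    [0,0.41,0],
    [0,0.41,0],
  ],
  rotation=[
    [0,0,0],
    [0,0,0],
    [0,0,0],
    [0,0,0],
  ],
  grip=[-0.3,-0.3,-0.3,0.3],
)

```text
time_s: 18.15
position: [0.4893, 0.3022, 0.0788]
tcp_rot: [[0.902, 0.002, -0.432], [0.432, 0.001, 0.902], [0.002, -1.0, -0.0]]
force: [0.7, 0.1, -0.6]
opening: 0.613
```

>>> arm_command(
  translation=[
    [0,0,0],
    [0,0,0],
    [0,0,0],
    [0,0,0],
    [0,0,0],
  ],
  rotation=[
    [0,0,0],
    [0,0,0],
    [0,0,0],
    [0,0,0],
    [0,0,0],
  ],
  grip=[1,1,1,1,1],
)

```text
time_s: 18.65
position: [0.4887, 0.302, 0.0775]
tcp_rot: [[0.902, 0.0, -0.432], [0.432, 0.0, 0.902], [0.0, -1.0, -0.0]]
force: [-0.6, 0.2, -0.3]
opening: 0.191
```

>>> arm_command(
  translation=[
    [0,0,0],
    [0,0,0],
    [0,0,0],
    [0,0,0],
    [0,0,0],
  ],
  rotation=[
    [0,0,0],
    [0,0,0],
    [0,0,0],
    [0,0,0],
    [0,0,0],
  ],
  grip=[1,1,1,1,1],
)

```text
time_s: 19.15
position: [0.4886, 0.302, 0.0773]
tcp_rot: [[0.902, -0.0, -0.432], [0.432, 0.0, 0.902], [-0.0, -1.0, 0.0]]
force: [-0.3, 0.9, 0.6]
opening: 0.11
```

>>> arm_command(
  translation=[
    [0,-0.2,0],
    [0,-0.6,0],
    [0,-1,0],
    [0,-1,0],
  ],
  rotation=[
    [0,0,0],
    [0,0,0],
    [0,0,0],
    [0,0,0],
  ],
  grip=[1,1,1,1],
)

```text
time_s: 19.55
position: [0.4914, 0.3031, 0.1613]
tcp_rot: [[0.902, 0.008, -0.432], [0.432, 0.003, 0.902], [0.009, -1.0, -0.001]]
force: [0.8, 0.1, 0.6]
opening: 0.111
```

```bash
python3 - <<'E'
from h import *
k=(.5257,-.028)
plan([(.50,.235,.165,110),(.52,.165,.165,95),(.525,.095,.165,80.2),(.5257,.03,.165,80.2),(*k,.165,80.2),(*k,.130,80.2)])
im,K,R,t=cam("wrist"); cv2.imwrite("pics/w6.png",im[180:420,200:440])
E
```

```text
t 19.55 at [0.4914 0.3031 0.1613] psi 115.59 F [0.8 0.1 0.6] open 0.111 q [ 21.  33.  94.  -0.  53. -95.]
  tr [-0.27  -0.048 -0.815] ry 0.093
  tr [-0.064  0.    -0.908] ry 0.25
  tr [-0.014  0.    -0.877] ry 0.247
  tr [ 0.147  0.    -0.799] ry -0.0
  tr [ 0.123  0.    -0.714] ry -0.0
  tr [0.    0.438 0.   ] ry -0.0
```

>>> arm_command(
  translation=[
    [-0.13,-0.05,-0.4],
    [-0.27,-0.05,-0.81],
    [-0.27,-0.05,-0.81],
  ],
  rotation=[
    [0,0.09,0],
    [0,0.09,0],
    [0,0.09,0],
  ],
  grip=[1,1,1],
)

```text
time_s: 19.9
position: [0.4963, 0.2309, 0.1599]
tcp_rot: [[0.94, -0.004, -0.342], [0.342, -0.002, 0.94], [-0.004, -1.0, -0.001]]
force: [0.3, 0.6, -0.0]
opening: 0.112
```

>>> arm_command(
  translation=[
    [-0.03,0,-0.45],
    [-0.06,0,-0.91],
    [-0.06,0,-0.91],
  ],
  rotation=[
    [0,0.12,0],
    [0,0.25,0],
    [0,0.25,0],
  ],
  grip=[1,1,1],
)

```text
time_s: 20.2
position: [0.5186, 0.1613, 0.1601]
tcp_rot: [[0.996, -0.001, -0.085], [0.085, -0.001, 0.996], [-0.001, -1.0, -0.001]]
force: [-0.7, 0.7, -0.6]
opening: 0.113
```

>>> arm_command(
  translation=[
    [0,0,-0.45],
    [-0.01,0,-0.88],
    [-0.01,0,-0.88],
  ],
  rotation=[
    [0,0.12,0],
    [0,0.25,0],
    [0,0.25,0],
  ],
  grip=[1,1,1],
)

```text
time_s: 20.5
position: [0.5232, 0.0918, 0.1603]
tcp_rot: [[0.985, -0.002, 0.174], [-0.174, -0.001, 0.985], [-0.002, -1.0, -0.001]]
force: [0.2, 0.5, 0.1]
opening: 0.115
```

>>> arm_command(
  translation=[
    [0.07,0,-0.4],
    [0.15,0,-0.8],
    [0.15,0,-0.8],
  ],
  rotation=[
    [0,0,0],
    [0,0,0],
    [0,0,0],
  ],
  grip=[1,1,1],
)

```text
time_s: 20.8
position: [0.5243, 0.0275, 0.1606]
tcp_rot: [[0.985, -0.001, 0.171], [-0.171, -0.0, 0.985], [-0.001, -1.0, -0.0]]
force: [-0.4, 1.1, -1.0]
opening: 0.108
```

>>> arm_command(
  translation=[
    [0.06,0,-0.36],
    [0.12,0,-0.71],
    [0.12,0,-0.71],
    [0.12,0,-0.71],
    [0.12,0,-0.71],
  ],
  rotation=[
    [0,0,0],
    [0,0,0],
    [0,0,0],
    [0,0,0],
    [0,0,0],
  ],
  grip=[1,1,1,1,1],
)

```text
time_s: 21.3
position: [0.5235, -0.0269, 0.161]
tcp_rot: [[0.986, -0.001, 0.169], [-0.169, 0.001, 0.986], [-0.001, -1.0, 0.001]]
force: [-0.8, -0.3, -0.0]
opening: 0.11
```

```bash
python3 - <<'E'
from h import *
k=(.5257,-.028)
plan([(*k,.130,80.2)])
im,K,R,t=cam("wrist"); cv2.imwrite("pics/w7.png",cv2.resize(im[180:380,240:420],None,fx=3,fy=3,interpolation=cv2.INTER_CUBIC))
print(proj(K,R,t,(*k,.06)))
for n in("top","side"):
    im,K,R,t=cam(n)
    for th in ("key","keyhole"):
        for d in models.spot_point(n,th)[:4]:
            u,v=d["point"][0]*640,d["point"][1]*480
            print(n,th,round(d["conf"],2),round(u),round(v),pix2w(K,R,t,u,v,.137 if th=="key" else .06).round(4))
E
```

```text
t 21.3 at [ 0.5235 -0.0269  0.161 ] psi 80.28 F [-0.8 -0.3 -0. ] open 0.11 q [-15.  29. 101.   0.  49. -96.]
  tr [ 0.03   0.387 -0.009] ry 0.001
[319.75459737 249.75576269]
top key 0.71 258 309 [0.4188 0.1601 0.137 ]
top key 0.57 225 256 [0.5642 0.2552 0.137 ]
side key 0.84 394 311 [0.4158 0.2972 0.137 ]
side key 0.56 356 207 [ 0.5216 -0.0237  0.137 ]
side key 0.53 306 337 [0.5612 0.3829 0.137 ]
side keyhole 0.42 353 231 [ 0.5265 -0.0276  0.06  ]
```

View pics/w7.png

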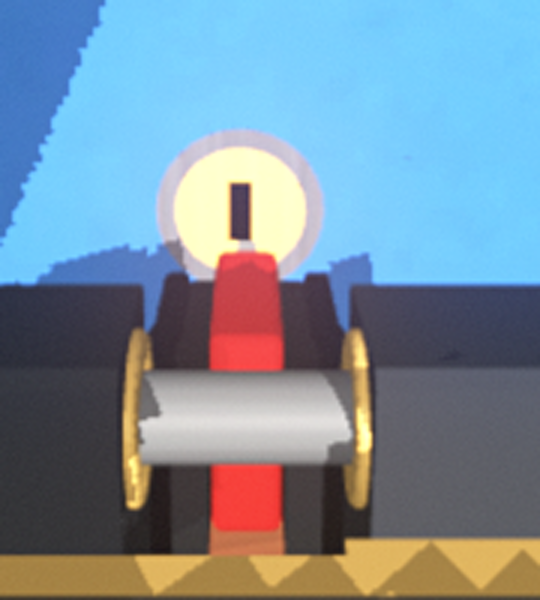

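Picture 9 shows the slot at about (320,251) in the full image, with the key held straight above and just short of it. The slot agrees with the projected keyhole within a pixel.

>>> arm_command(
  translation=[
    [0.04,0.2,-0.01],
    [0.04,0.4,-0.01],
    [0.04,0.48,-0.01],
    [0.04,0.48,-0.01],
    [0.04,0.48,-0.01],
  ],
  rotation=[
    [0,0,0],
    [0,0,0],
    [0,0,0],
    [0,0,0],
    [0,0,0],
  ],
  grip=[1,1,1,1,1],
)

```text
time_s: 22.15
position: [0.5271, -0.03, 0.1232]
tcp_rot: [[0.985, 0.0, 0.171], [-0.171, -0.0, 0.985], [0.0, -1.0, -0.0]]
force: [0.4, 0.2, -0.2]
opening: 0.116
```

>>> arm_command(
  translation=[
    [0,0.03,0],
    [0,0.06,0],
    [0,0.09,0],
    [0,0.12,0],
    [0,0.12,0],
  ],
  rotation=[
    [0,0,0],
    [0,0,0],
    [0,0,0],
    [0,0,0],
    [0,0,0],
  ],
  grip=[1,1,1,1,1],
)

```text
time_s: 22.65
position: [0.5267, -0.03, 0.1131]
tcp_rot: [[0.985, -0.001, 0.171], [-0.171, 0.0, 0.985], [-0.001, -1.0, 0.0]]
force: [-0.1, 0.3, 0.2]
opening: 0.111
```

```bash
python3 - <<'E'
from h import *
plan([(.5257,-.028,.0875,80.2)]);print(bot.read_state()['moment'])
E
```

```text
t 22.65 at [ 0.5267 -0.03    0.1131] psi 80.18 F [-0.1  0.3  0.2] open 0.111 q [-15.  34. 103.   0.  43. -96.]
  tr [-0.017  0.319  0.022] ry -0.0
[ 0.02858382 -0.01277619  0.02622628]
```

>>> arm_command(
  translation=[
    [0,0.02,0.01],
    [0,0.04,0.01],
    [0,0.06,0.01],
    [0,0.08,0.01],
    [0,0.08,0.01],
  ],
  rotation=[
    [0,0,0],
    [0,0,0],
    [0,0,0],
    [0,0,0],
    [0,0,0],
  ],
  grip=[1,1,1,1,1],
)

```text
time_s: 23.15
position: [0.5269, -0.0292, 0.1067]
tcp_rot: [[0.985, -0.0, 0.171], [-0.171, 0.0, 0.985], [-0.001, -1.0, 0.0]]
force: [-0.0, -0.3, 0.5]
opening: 0.116
```

>>> arm_command(
  translation=[
    [0,0.02,0],
    [0,0.04,0],
    [0,0.06,0],
    [0,0.08,0],
    [0,0.08,0],
  ],
  rotation=[
    [0,0,0],
    [0,0,0],
    [0,0,0],
    [0,0,0],
    [0,0,0],
  ],
  grip=[1,1,1,1,1],
)

```text
time_s: 23.65
position: [0.5256, -0.0288, 0.1002]
tcp_rot: [[0.985, -0.003, 0.171], [-0.171, 0.001, 0.985], [-0.003, -1.0, 0.0]]
force: [-3.3, -0.5, 1.5]
opening: 0.112
```

```bash
python3 - <<'E'
from h import *
plan([(.5257,-.028,.0875,80.2)]);print(bot.read_state()['moment'])
E
```

```text
t 23.65 at [ 0.5256 -0.0288  0.1002] psi 80.18 F [-3.3 -0.5  1.5] open 0.112 q [-15.  36. 103.  -0.  42. -95.]
  tr [-0.     0.159  0.01 ] ry -0.0
[ 0.04304664  0.60096156 -0.02046731]
```

>>> arm_command(
  translation=[
    [-0.015,0,0],
    [-0.015,0.03,0],
    [-0.015,0.06,0],
    [-0.015,0.09,0],
    [-0.015,0.09,0],
  ],
  rotation=[
    [0,0,0],
    [0,0,0],
    [0,0,0],
    [0,0,0],
    [0,0,0],
  ],
  grip=[1,1,1,1,1],
)

```text
time_s: 24.15
position: [0.5266, -0.0292, 0.0933]
tcp_rot: [[0.985, 0.002, 0.171], [-0.171, -0.0, 0.985], [0.002, -1.0, -0.0]]
force: [-0.4, 1.0, 2.2]
opening: 0.111
```

```bash
python3 - <<'E'
from h import *
plan([(.5257,-.028,.0875,80.2)]);print(bot.read_state()['moment'])
E
```

```text
t 24.15 at [ 0.5266 -0.0292  0.0933] psi 80.17 F [-0.4  1.   2.2] open 0.111 q [-15.  36. 103.   0.  40. -96.]
  tr [-0.014  0.072  0.013] ry -0.0
[ 0.0118845   0.28927818 -0.06456397]
```

Nearly home, with low forces. I'll push on with a small to-and-fro.

>>> arm_command(
  translation=[
    [0,0.03,0],
    [0,0.06,0.005],
    [0,0.09,0],
    [0,0.12,0],
    [0,0.12,0],
  ],
  rotation=[
    [0,0,0],
    [0,0,0],
    [0,0,0],
    [0,0,0],
    [0,0,0],
  ],
  grip=[1,1,1,1,1],
)

```text
time_s: 24.65
position: [0.5274, -0.0292, 0.0868]
tcp_rot: [[0.985, 0.004, 0.17], [-0.17, -0.001, 0.985], [0.004, -1.0, -0.0]]
force: [-5.5, 2.7, 25.2]
opening: 0.113
```

```bash
python3 - <<'E'
from h import *
plan([(.5257,-.028,.0875,80.2)]);print(bot.read_state()['moment'])
im,K,R,t=cam("side"); cv2.imwrite("pics/s2.png",cv2.resize(im[180:270,300:420],None,fx=6,fy=6,interpolation=cv2.INTER_CUBIC))
E
```

```text
t 24.65 at [ 0.5274 -0.0292  0.0868] psi 80.18 F [-5.5  2.7 25.2] open 0.113 q [-15.  37. 103.   0.  39. -96.]
  tr [-0.024 -0.009  0.011] ry -0.0
[0.31294487 0.90067465 0.01321764]
```

View pics/s2.png

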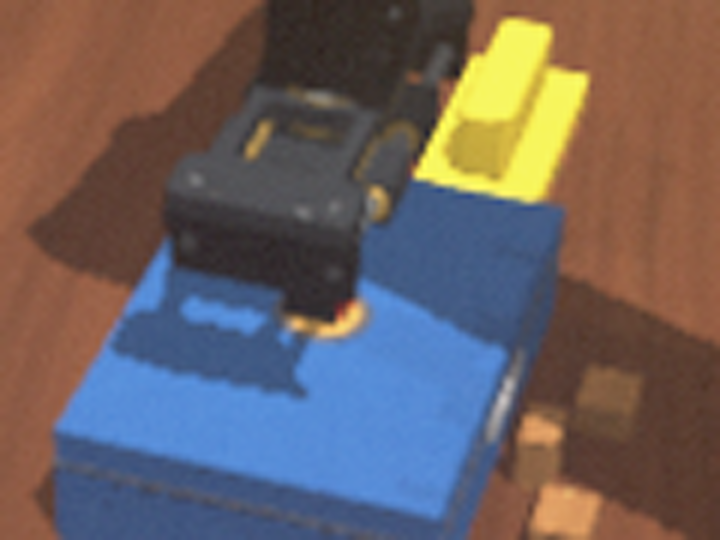

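Picture 10 shows the fingertips at the brass plug with the key head just above the lid. All three chips are on the bench, one standing against the chest, and the block is flat. Force rose to 25 N at the expected home height, so the key is home. Now I'll turn it clockwise.

>>> arm_command(
  translation=[
    [-0.01,-0.02,0.005],
    [-0.01,-0.02,0.005],
    [-0.01,-0.02,0.005],
    [-0.01,-0.02,0.005],
    [-0.01,-0.02,0.005],
  ],
  rotation=[
    [0,0,0],
    [0,0.1,0],
    [0,0.2,0],
    [0,0.3,0],
    [0,0.3,0],
  ],
  grip=[1,1,1,1,1],
)

```text
time_s: 25.2
position: [0.5272, -0.0295, 0.087]
tcp_rot: [[0.884, 0.005, 0.468], [-0.468, -0.002, 0.884], [0.005, -1.0, 0.0]]
force: [-2.3, -1.7, 13.3]
opening: 0.109
```

```bash
python3 - <<'E'
from h import *
plan([(.5257,-.028,.0875,-25)]);print(bot.read_state()['moment'])
E
```

```text
t 25.2 at [ 0.5272 -0.0295  0.087 ] psi 62.11 F [-2.3 -1.7 13.3] open 0.109 q [-15.  37. 103.  -0.  39. -77.]
  tr [-0.025 -0.006  0.008] ry 1.452
[-0.25826015  0.48269671 -0.02328399]
```

>>> arm_command(
  translation=[
    [0,0,0],
    [0,0,0],
    [0,0,0],
    [0,0,0],
    [0,0,0],
  ],
  rotation=[
    [0,0.12,0],
    [0,0.24,0],
    [0,0.36,0],
    [0,0.48,0],
    [0,0.6,0],
  ],
  grip=[1,1,1,1,1],
)

```text
time_s: 25.7
position: [0.5264, -0.0305, 0.087]
tcp_rot: [[0.439, 0.003, 0.899], [-0.899, -0.004, 0.439], [0.005, -1.0, 0.001]]
force: [-4.9, -5.1, 14.8]
opening: 0.109
```

>>> arm_command(
  translation=[
    [0,0,0],
    [0,0,0],
    [0,0,0],
    [0,0,0],
    [0,0,0],
  ],
  rotation=[
    [0,0.12,0],
    [0,0.24,0],
    [0,0.36,0],
    [0,0.48,0],
    [0,0.6,0],
  ],
  grip=[1,1,1,1,1],
)

```text
time_s: 26.2
position: [0.5249, -0.0307, 0.087]
tcp_rot: [[-0.172, -0.0, 0.985], [-0.985, -0.004, -0.172], [0.004, -1.0, 0.0]]
force: [-7.4, -6.9, 16.8]
opening: 0.115
```

```bash
python3 - <<'E'
from h import *
plan([(.5257,-.028,.0875,-25)]);print(bot.read_state()['moment'],bot.read_state()['tau'])
E
```

```text
t 26.2 at [ 0.5249 -0.0307  0.087 ] psi -9.93 F [-7.4 -6.9 16.8] open 0.115 q [-15.  37. 104.  -0.  40.  -5.]
  tr [-0.036 -0.007  0.004] ry 0.251
[-1.58308585  1.46360635  0.11369502] [  4.05628413 -32.71315813  -9.79039103   2.00644121  -1.62716478
  -0.67880759]
```

>>> arm_command(
  translation=[
    [0.02,0,-0.015],
    [0.02,0,-0.015],
    [0.02,0,-0.015],
    [0.02,0,-0.015],
    [0.02,0,-0.015],
  ],
  rotation=[
    [0,0.05,0],
    [0,0.1,0],
    [0,0.15,0],
    [0,0.2,0],
    [0,0.2,0],
  ],
  grip=[1,1,1,1,1],
)

```text
time_s: 26.7
position: [0.5242, -0.0309, 0.087]
tcp_rot: [[-0.371, 0.002, 0.929], [-0.929, -0.002, -0.371], [0.001, -1.0, 0.002]]
force: [-4.6, -2.5, 15.7]
opening: 0.113
```

```bash
python3 - <<'E'
from h import *
plan([(.5257,-.028,.0875,-25)])
for i in range(3):
    s=bot.read_state();print(s['moment'].round(3),s['tau'][5].round(3)); eyes.capture("top")
E
```

```text
t 26.7 at [ 0.5242 -0.0309  0.087 ] psi -21.78 F [-4.6 -2.5 15.7] open 0.113 q [-16.  37. 104.  -0.  39.   6.]
  tr [-0.04  -0.007  0.004] ry 0.054
[-0.568  0.989  0.101] 0.255
[-0.601  1.067  0.096] 0.132
[-0.611  1.056  0.132] 0.104
```

>>> arm_command(
  translation=[
    [0.01,0,-0.01],
    [0.01,0,-0.01],
    [0.01,0,-0.01],
    [0.01,0,-0.01],
  ],
  rotation=[
    [0,0.05,0],
    [0,0.07,0],
    [0,0.07,0],
    [0,0.07,0],
  ],
  grip=[1,1,1,1],
)

```text
time_s: 27.25
position: [0.524, -0.0309, 0.087]
tcp_rot: [[-0.437, 0.003, 0.9], [-0.9, -0.002, -0.437], [0.0, -1.0, 0.004]]
force: [-3.3, 1.0, 13.9]
opening: 0.113
```

```bash
cat > m.py <<'E'
from h import *
plan([])
for i in range(3):
    s=bot.read_state();print(s['moment'].round(3),s['tau'][5].round(3)); eyes.capture("top")
E
python3 m.py
```

```text
t 27.25 at [ 0.524  -0.0309  0.087 ] psi -25.9 F [-3.3  1.  13.9] open 0.113 q [-16.  37. 104.  -0.  39.  10.]
[-0.088  0.717  0.359] 0.344
[-0.086  0.661  0.3  ] 0.342
[-0.134  0.676  0.356] 0.342
```

>>> arm_command(
  translation=[
    [0,0,0],
    [0,0,0],
    [0,0,0],
    [0,0,0],
  ],
  rotation=[
    [0,-0.02,0],
    [0,-0.02,0],
    [0,-0.02,0],
    [0,-0.02,0],
  ],
  grip=[1,1,1,1],
)

```text
time_s: 27.8
position: [0.524, -0.0309, 0.087]
tcp_rot: [[-0.418, 0.003, 0.908], [-0.908, -0.002, -0.418], [0.0, -1.0, 0.004]]
force: [-3.8, 0.4, 14.4]
opening: 0.115
```

```bash
python3 m.py; python3 - <<'E'
from h import *
im,K,R,t=cam("side"); cv2.imwrite("pics/s3.png",cv2.resize(im[150:280,240:440],None,fx=4,fy=4,interpolation=cv2.INTER_CUBIC))
E
```

```text
t 27.8 at [ 0.524  -0.0309  0.087 ] psi -24.73 F [-3.8  0.4 14.4] open 0.115 q [-16.  37. 104.  -0.  39.   9.]
[-0.193  0.692  0.23 ] 0.235
[-0.213  0.689  0.195] 0.235
[-0.139  0.701  0.237] 0.235
```

View pics/s3.png

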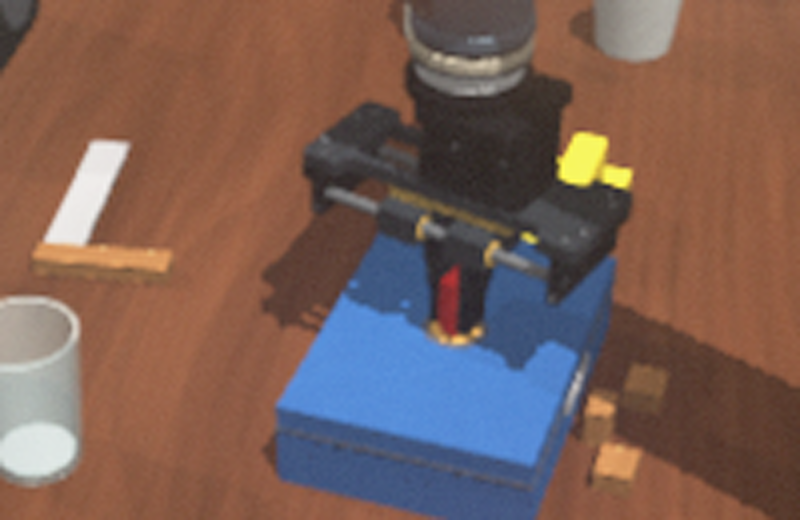

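Picture 11 shows the key upright and home in the plug at (450,330), turned a quarter and held. The chips are on the bench at (600,415), (615,465) and (647,383), and the bystanders in view are undisturbed. Handing in.

```bash
python3 -c "
from rig import bot
print(bot.hand_in()); s=bot.read_state(); print(s['time_s'],s['moment'],s['force'])"
```

```text
the job is handed in; nothing more can be done
None
the job is handed in; nothing more can be done
```

The job is handed in at about 28 s on the robot's clock. Hand-in gave no verdict, so the results below are my own checks.

**What I did:** I swept all three chips off the -x edge of the lid with the block and set the block down on the bench beside the chest. I took the key from its stand, pushed it in and turned it about 105° clockwise. I left it gripped and held there.

**Last checks:**
- **Key home:** the upward force rose to 25 N within about 1 mm of the height where the shoulder should meet the lid. I kept about 14 N of downward push on it.
- **Lock at its stop:** the resisting torque jumped from about 0.11 to 0.34 N m between 102° and 106°. I eased back about 1°, and it still reads about 0.23 N m, above the spring's 0.13.
- **Grip:** the opening reads about 10 mm, the thickness of the key head.
- **Chips and block:** all three chips are on the bench, one standing on end against the chest. An earlier wrist picture showed the block lying flat; the last one hides most of it behind the gripper.
- **Bystanders:** the tumbler and square look untouched in the last picture. I did not check the glue, tin and wing part again after the first pictures, but the arm did not go near them.

**Disagreement:** under load, the measured tool position ended about 3 mm from the keyhole position found in the camera images. I put this down to side load and camera calibration, since the blade sits in the slot. I couldn't read the plug angle directly.

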